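# Dry the freshly painted toddler trainers

## Robot

A 7-joint arm with a two-finger parallel gripper is mounted at the origin on the work surface. World frame = base frame: x ahead of the robot, y to its left, z up, the work surface at z = 0. Lengths are in m, angles in degrees, forces in N, time in s.
With the tool pointing down it reaches from about 0.425 to 0.925 m from the base axis. Payload 6.8 kg.
Tool frame: the origin (TCP) lies at the very end of the fingers, on their centre line; the grasp point (between the pads) lies env.grip_depth behind it (env.grip_depth is the distance from the TCP to the grasp point, in m); z points along the fingers, y is the line along which they close (so a half turn about z gives the same grasp; the last joint's range is limited). The gripper opens to 88 mm and grips with 3 to 60 N. Pads are 20 mm wide; open, the fingers measure 115 mm over their backs; the gripper's body (75 mm by 178 mm) begins 61 mm behind the grasp point.
Start: joints at [70.182, 27.33, 1.283, 89.118, -0.659, 63.558, -4.761], TCP at [0.159, -0.656, 0.193] pointing down, gripper open.
Joint ranges: [-169.35, 169.35], [-19.33, 120.38], [-80.79, 83.38], [13.8, 139.57], [-78.32, 258.32], [9.67, 109.79], [-169.56, 169.56]. Speed limits (degrees/s): [136.94, 136.94, 180, 180, 180, 180, 180].

## Interface

Orientations are given as a 3x3 rotation matrix whose columns are the frame's x, y, z axes.
In Python, from plant import env, snapshot, camera_params, job, outline_of gives the robot as it stands.
- The arm moves only by the shell command python3 -m handwheel 'ROWS'. ROWS is JSON, a list of rows, each an object with "offset": the shift along the tool's x, y, z normalised to -1 to 1, where 1 is 0.4 m, a list of three; "rotation": the turn, a rotation vector about the tool's x, y, z normalised to -1 to 1, where 1 is pi/2 rad, a list of three; "jaw": the finger opening in mm, from 0 to 87.8. A call has 1 to 5 rows; each row is the pose to reach, as a shift and turn from the pose commanded when the call began, along the tool's axes at that moment; what a row does not reach only later rows make up. A row lasts 1/10 s, in which the tool goes at most 50 mm and 8.59 degrees, less where a joint would pass 70% of its speed; a pose out of reach is approached as far as the arm can. A call with a number of a shift or a turn outside -1 to 1 is refused whole. A call with a gripper value outside its range is refused whole. The fingers move at their own pace and stop on an object; the grip force is fixed at half the most. Time passes only in rows, so rows that repeat a pose let the fingers close. It gives the time, the measured TCP pose, the force, the opening and the grip force at its end, in the units of the state.
- env.observe(): the state, without advancing time (a new reading comes with each control period).
- snapshot(name): name is "scene" or "top"; returns (picture, depth): 384x512x3 uint8, blue, green, red; 384x512 float32, m along the optical axis (not along the pixel's ray), 0 where there is no reading.
- camera_params(name): a dict with "fovy" (degrees; the focal length in pixels is half the picture's height over the tangent of half this angle, whatever the lens; pixels are square), "cx", "cy" (the principal point, pixels), "extrinsics" (4x4, takes a point from camera to world coordinates). Camera axes: x right, y down, z forward; pixel columns grow to the right and rows downward; lengths in m; the calibration is good to about 2 mm. A picture is of the moment at which its call begins. camera_params takes no time and is no camera call.
- job.finish_job(): hands the job in; it is judged then, once.
Trained networks look in the newest picture that a camera, given by its name, has taken for a name from the list of things; names that differ only in an ending like _2 or _b are one class to them, and where a whole thing is asked for, a point or a joint stands for the part that bears it (a point fixed in the world has none). Each returns a list of dicts, best first, with "conf" (0 to 1); they miss things now and then, are a little off and sometimes report something else, mostly with a low value. They report only what shows in the picture. A call takes as long as a camera call. They do not tell look-alikes from the thing itself.
- outline_of(camera, thing): "mask" (384x512 bool, what is visible of it) and "centre" ([column, row] in pixels, amid what is visible of it).
The state is a dict: "time_s": time; "joints": joint angles; "joint_vel": joint speeds; "tau": joint torques, N m; "tool_pos": TCP position; "tcp_rot": TCP orientation; "contact_force": force on the tool from outside, world axes, zero at the start; "moment": the same for the moment, N m; "opening": finger opening in m; "grasp_force": force on a finger pad.
Only numpy, scipy, OpenCV 4.12 (cv2) and the standard library are available. Lean on these libraries where they do the work, as an engineer would, in place of code of your own. Each camera call takes 0.05 s, during which the arm holds its last target. There are 200 camera calls.

## Task

First pull the dryer's vent knob all the way out, then pull its hatch fully down and stand every painted trainer inside on its sole, toe facing the hatch; the paint is soft, so pinch the trainers gently, with no more than about 12 N. When they are all in, push the hatch back up until it is fully shut, and after that push the vent knob fully home; leave the tape roll, glue bottle and paint cup where they are.

Things in the scene. Friction and masses are not known exactly. Their poses are not given: they have to be found in the camera images.
- dryer: white steel bench-top dryer. Origin on the table (z 0) straight below the middle of the hatch's hinge line; x points to its back, y to the left as seen from its front. Its back wall (front face at x 190 mm) and the housing behind it are 180 mm high; low 10 mm side walls slope with the shut hatch, from 35 mm high at x 0 to 176 mm at x 141, and stay 180 mm behind that
- dryer_floor (a point): point on the dryer's inner floor at x 90, y 0 of the dryer, 22 mm above the table; axes as the dryer's. The floor is flat, 360 mm wide (y -180 to 180) and runs from the sill at dryer x 0 to the back wall at x 190
- dryer_roof (a point): middle of the recess for the handle bar, at dryer x 170, y 0, 177 mm above the table: thin roof strips run from x 150 to the back wall at this height, except in the recess (y -80 to 80). Nothing covers the floor for x below 150 when the hatch is down
- control_box (a point): middle of the top of the grey control box at the dryer's left flank, 100 mm above the table: 130 mm deep (dryer x 50 to 180), 110 mm wide (y 190 to 300); its front face carries the vent knob
- hatch (a joint): angle of the dryer's bottom-hinged hatch: 0 = shut (leaning back 45 degrees from vertical, its upper end away from the robot), grows as it is pulled towards the robot and down, 1.48 = fully down at its stop (40 degrees past vertical, towards the robot). Stiff hinge: it stays where it is left, takes 2 to 5 N at the bar. Grey panel 356 mm wide, 200 mm long, 8 mm thick.
- hatch_hinge (a point): middle of the hatch's hinge line, 35 mm above the table; the line runs along the dryer's y
- hatch_bar (a point): centre of the hatch's handle: a round steel bar 14 mm thick along the dryer's y, 130 mm clear length, in a notch at the hatch's free end, 193 mm from the hinge line, with 46 mm of clear space between it and the panel
- vent_knob (a joint): travel in m of the vent knob: 0 = home, 0.04 = fully out towards the robot (along -x of the dryer). A detent holds it at either end; moving it takes about 5 N
- vent_knob_grip (a point): centre of the vent knob's head, an aluminium disc 36 mm across and 22 mm thick on a 14 mm rod, its axis level along the dryer's x, 62 mm above the table; 29 mm behind it clear to the box's face when home
- shoe1: white toddler's trainer with wet paint, 105 mm long, 48 mm wide, 55 mm high, 130 g (present or absent from run to run). Origin at the middle of the sole's underside, z up, x towards the heel (the toe points along -x). The ankle part, flat-sided, 40 mm wide, runs from x -13 to 28 mm (then rounded to the heel at 48), from 14 to 55 mm above the underside; the toe part is lower (33 mm)
- shoe1_toe (a point): toe of shoe1, 45 mm ahead of its origin, 14 mm above its underside
- shoe2: white toddler's trainer with wet paint, 105 mm long, 48 mm wide, 55 mm high, 130 g (present or absent from run to run). Origin at the middle of the sole's underside, z up, x towards the heel (the toe points along -x). The ankle part, flat-sided, 40 mm wide, runs from x -13 to 28 mm (then rounded to the heel at 48), from 14 to 55 mm above the underside; the toe part is lower (33 mm)
- shoe2_toe (a point): toe of shoe2, 45 mm ahead of its origin, 14 mm above its underside
- shoe3: white toddler's trainer with wet paint, 105 mm long, 48 mm wide, 55 mm high, 130 g (present or absent from run to run). Origin at the middle of the sole's underside, z up, x towards the heel (the toe points along -x). The ankle part, flat-sided, 40 mm wide, runs from x -13 to 28 mm (then rounded to the heel at 48), from 14 to 55 mm above the underside; the toe part is lower (33 mm)
- shoe3_toe (a point): toe of shoe3, 45 mm ahead of its origin, 14 mm above its underside
- shoe4: white toddler's trainer with wet paint, 105 mm long, 48 mm wide, 55 mm high, 130 g (present or absent from run to run). Origin at the middle of the sole's underside, z up, x towards the heel (the toe points along -x). The ankle part, flat-sided, 40 mm wide, runs from x -13 to 28 mm (then rounded to the heel at 48), from 14 to 55 mm above the underside; the toe part is lower (33 mm)
- shoe4_toe (a point): toe of shoe4, 45 mm ahead of its origin, 14 mm above its underside
- tape_roll: cream roll of masking tape lying flat, 110 mm across, 48 mm high, left alone; origin at the middle of its underside
- glue_bottle: white glue bottle, 60 mm across, 150 mm high, left alone; origin at the middle of its underside
- paint_cup: clear plastic cup, 76 mm across, 80 mm high, left alone; origin at the middle of its underside
There are look-alikes about, which are no part of the job. What is shaped like the shoe3 but green is not meant. What is shaped like the shoe1 but pink is not meant.

How it is judged:
By the outcome, as a careful person would: the job done as asked, in the order asked, and still so for the second after the job is handed in, with the robot touching nothing.
Of shoe1, shoe2, shoe3, shoe4 only 2 to 3 are there at a start; the rules pass over those that are not, and their reading is None.
At some moment in a run one of shoe1, shoe2, shoe3, shoe4 may be knocked a few centimetres aside while the robot is not near it.
It also fails if it takes over 210 s, if anything falls off the work surface, if the arm or the gripper's body presses on something with over 40 N, if the wrist force passes 120 N, or if a joint passes its speed limit or range.

## Working session

There is one attempt and no reset: what is moved stays moved. The work goes in short steps, Python scripts to look and compute and a shell command to move; the robot and the scene stay as the last step left them, time stands still between calls to the robot, and variables do not carry over. Pictures are saved under pics/ and viewed, at most 15 in all, crops included, and the job is handed in when it is done.

```bash
ls; mkdir -p pics; cat > h.py <<'E'
import numpy as np, cv2
from plant import env, snapshot, camera_params, job, outline_of
def pts(name,depth,mask=None):
    p=camera_params(name);H,W=depth.shape
    f=H/2/np.tan(np.radians(p['fovy'])/2)
    v,u=np.nonzero((depth>0) if mask is None else (mask&(depth>0)))
    d=depth[v,u];c=np.c_[(u-p['cx'])*d/f,(v-p['cy'])*d/f,d]
    E=np.array(p['extrinsics']);return c@E[:3,:3].T+E[:3,3],u,v
def proj(name,P):
    p=camera_params(name);E=np.array(p['extrinsics']);c=(np.atleast_2d(P)-E[:3,3])@E[:3,:3]
    f=192/np.tan(np.radians(p['fovy'])/2)
    return np.c_[c[:,0]/c[:,2]*f+p['cx'],c[:,1]/c[:,2]*f+p['cy']]
E
python3 - <<'E'
from h import *
np.set_printoptions(precision=3,suppress=True)
for n in("scene","top"):
    im,d=snapshot(n);cv2.imwrite(f"pics/{n}0.png",cv2.resize(im,(800,600)));np.savez(f"{n}0.npz",im=im,d=d)
    print(n,camera_params(n))
    for t in("shoe1","dryer","hatch_bar","vent_knob","control_box","tape_roll","glue_bottle","paint_cup"):
        for r in outline_of(n,t):
            P,_,_=pts(n,d,r["mask"])
            print(t,round(r["conf"],2),np.round(r["centre"]),r["mask"].sum(),np.median(P,0) if len(P) else None, im[r["mask"]].mean(0).round())
s=env.observe();print(s,env.grip_depth)
E
```

```text
pics
scene {'fovy': 49.4098889605731, 'cx': 259.5114986890316, 'cy': 191.1390489508075, 'extrinsics': array([[ 0.457,  0.461, -0.76 ,  1.742],
       [ 0.889, -0.253,  0.381, -0.612],
       [-0.017, -0.85 , -0.526,  0.975],
       [ 0.   ,  0.   ,  0.   ,  1.   ]])}
shoe1 0.77 [350. 195.] 214 [0.592 0.408 0.033] [162. 167. 171.]
shoe1 0.74 [317. 178.] 220 [0.4   0.342 0.032] [ 92. 144.  85.]
shoe1 0.65 [320. 204.] 168 [0.595 0.237 0.044] [163. 167. 171.]
shoe1 0.55 [291. 192.] 217 [0.446 0.2   0.033] [165. 170. 174.]
shoe1 0.53 [373. 184.] 215 [0.551 0.547 0.034] [165. 146. 208.]
dryer 0.79 [259. 247.] 9393 [ 0.854 -0.157  0.128] [207. 209. 215.]
hatch_bar 0.93 [247. 219.] 696 [ 0.7   -0.121  0.159] [128. 128. 130.]
control_box 0.57 [254. 248.] 9200 [ 0.855 -0.158  0.131] [210. 212. 217.]
tape_roll 0.63 [134. 215.] 632 [ 0.315 -0.435  0.032] [182. 189. 193.]
glue_bottle 0.8 [113. 230.] 574 [ 0.41  -0.543  0.072] [191. 198. 203.]
paint_cup 0.76 [353. 218.] 491 [0.742 0.298 0.049] [188. 189. 193.]
paint_cup 0.73 [321. 203.] 219 [0.595 0.238 0.045] [166. 170. 175.]
top {'fovy': 55.5410
[... 1117 characters left out ...]
.]
glue_bottle 0.61 [407. 229.] 407 [ 0.388 -0.522  0.099] [191. 200. 200.]
paint_cup 0.93 [168. 145.] 414 [0.743 0.313 0.04 ] [191. 194. 193.]
{'time_s': 0.9, 'joints': array([70.182, 27.326,  1.282, 89.117, -0.66 , 63.557, -4.761]), 'joint_vel': array([-0.085, -0.046, -0.047,  0.011,  0.106,  0.048, -0.088]), 'tau': array([ -0.   , -58.271,   1.533, -27.294,  -0.054,   0.01 ,   0.   ]), 'tool_pos': array([ 0.159, -0.656,  0.194]), 'tcp_rot': array([[ 0.972,  0.236,  0.   ],
       [ 0.236, -0.972, -0.   ],
       [ 0.   ,  0.   , -1.   ]]), 'contact_force': array([ 0.054,  0.468, -0.699]), 'moment': array([ 0.033, -0.006,  0.02 ]), 'grasp_force': 0.0, 'opening': 0.08763118901984679} 0.0187
```

View top.

View pics/top0.png

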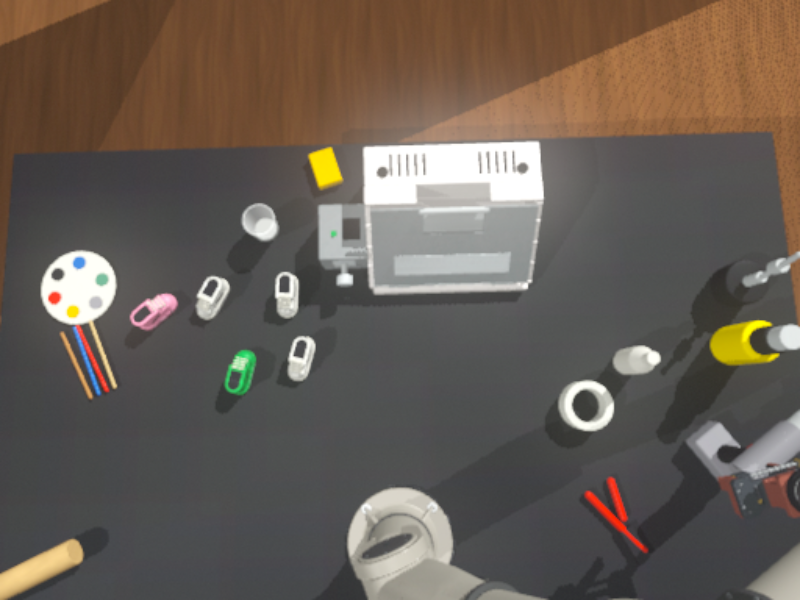

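View pics/scene0.png

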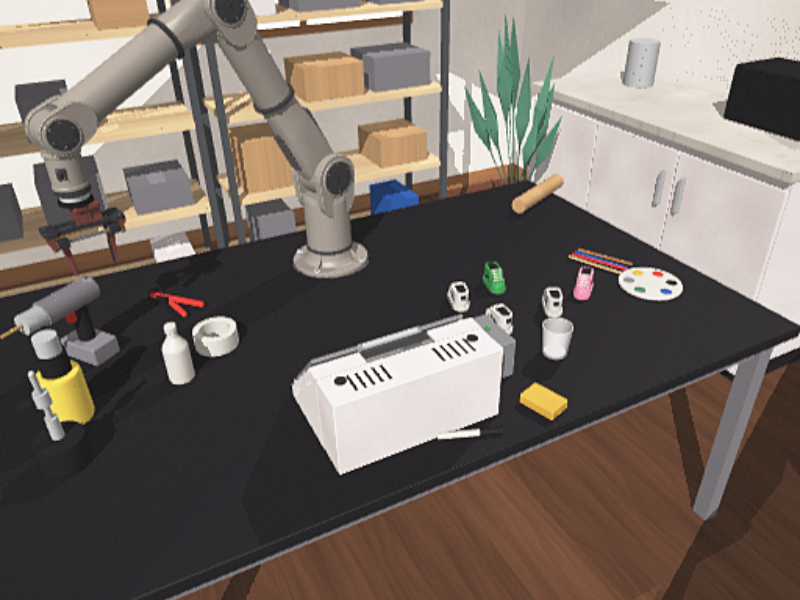

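```bash
cat >> h.py <<'E'
def shoes(n="top"):
    im,d=snapshot(n);out=[]
    for r in outline_of(n,"shoe1"):
        m=r["mask"]; 
        if not 120<m.sum()<800: continue
        c=im[m].astype(float).mean(0)
        if c.max()-c.min()>25: continue
        m=cv2.dilate(m.astype(np.uint8),np.ones((5,5)))>0
        P,_,_=pts(n,d,m);P=P[P[:,2]>0.008]
        # hull of sole footprint
        (cx,cy),(w,h),a=cv2.minAreaRect((P[:,:2]*1000).astype(np.float32))
        if w<h: a+=90;w,h=h,w
        ax=np.array([np.cos(np.radians(a)),np.sin(np.radians(a))])
        t=(P[:,:2]-np.array([cx,cy])/1000)@ax
        hi=t[P[:,2]>.04].mean()
        if hi<0: ax=-ax   # ax: towards heel
        out.append(dict(conf=r["conf"],px=r["centre"],rect=(round(cx),round(cy),round(w),round(h)),heel_yaw=np.degrees(np.arctan2(ax[1],ax[0])),hi=P[P[:,2]>.042].mean(0),zmax=P[:,2].max(),n=len(P)))
    return im,d,out
E
python3 - <<'E'
from h import *
np.set_printoptions(precision=4,suppress=True)
im,d,o=shoes()
for s in o: print(s)
cv2.imwrite("pics/c1.png",cv2.resize(im[70:270,80:360],(800,571),interpolation=cv2.INTER_CUBIC))
P,u,v=pts("top",d)
box=(P[:,0]>.55)&(P[:,0]<1.05)&(P[:,1]>-.45)&(P[:,1]<.25)
Q=P[box];
def rect(q,nm):
    print(nm,len(q),cv2.minAreaRect((q[:,:2]*1000).astype(np.float32)),q[:,2].mean())
rect(Q[(abs(Q[:,2]-.18)<.008)&(Q[:,0]>.72)],"roof")
rect(Q[(abs(Q[:,2]-.10)<.004)&(Q[:,1]>.06)],"cbox")
r=outline_of("top","hatch")
for k in r: print(k["conf"],k["centre"],k["mask"].sum())
q,_,_=pts("top",d,cv2.erode(r[0]["mask"].astype(np.uint8),np.ones((5,5)))>0)
q=q[q[:,2]>.03]
for _ in range(6):
    A=np.c_[q[:,:2],np.ones(len(q))];c=np.linalg.lstsq(A,q[:,2],rcond=None)[0];e=abs(A@c-q[:,2]);q=q[e<max(.004,2*np.median(e))]
print("plane",c,len(q),e.mean(),"slope deg",np.degrees(np.arctan(np.hypot(*c[:2]))),"yaw",np.degrees(np.arctan2(c[1],c[0])))
kn=P[(abs(u-220)<9)&(abs(v-177)<9)&(P[:,2]>.04)&(P[:,0]<.65)];print("knob",len(kn),kn.min(0),kn.max(0),kn.mean(0)); rect(kn,"kn")
E
```

```text
{'conf': 0.78, 'px': [187.1, 186.9], 'rect': (564, 250, 100, 49), 'heel_yaw': np.float64(-9.591163635253904), 'hi': array([0.5769, 0.251 , 0.0539]), 'zmax': np.float64(0.062164560842164374), 'n': 356}
{'conf': 0.6, 'px': [135.6, 191.8], 'rect': (564, 429, 103, 44), 'heel_yaw': np.float64(-28.212100982666023), 'hi': array([0.5735, 0.424 , 0.0536]), 'zmax': np.float64(0.06150846861368797), 'n': 383}
{'conf': 0.6, 'px': [191.2, 228.1], 'rect': (416, 218, 103, 44), 'heel_yaw': np.float64(-15.41936492919922), 'hi': array([0.4264, 0.2164, 0.054 ]), 'zmax': np.float64(0.06163905034864903), 'n': 355}
roof 3668 ((790.5875244140625, -132.65692138671875), (379.6787109375, 139.53079223632812), 89.7400131225586) 0.17952256456548182
cbox 930 ((694.6165771484375, 112.81314086914062), (106.05902099609375, 129.24232482910156), 89.59834289550781) 0.09970208719573992
0.75 [289.5, 157.6] 4740
plane [ 1.0153  0.0021 -0.5412] 2978 0.0017773175057861253 slope deg 45.43475581282085 yaw 0.11846747187501439
knob 108 [0.5782 0.0887 0.043 ] [0.6291 0.1436 0.0831] [0.5981 0.1115 0.0691]
kn 108 ((603.60986328125, 116.40882110595703), (54.9527587890625, 50.698055267333984), 89.4682388305664) 0.0691188219567675
```

View pics/c1.png

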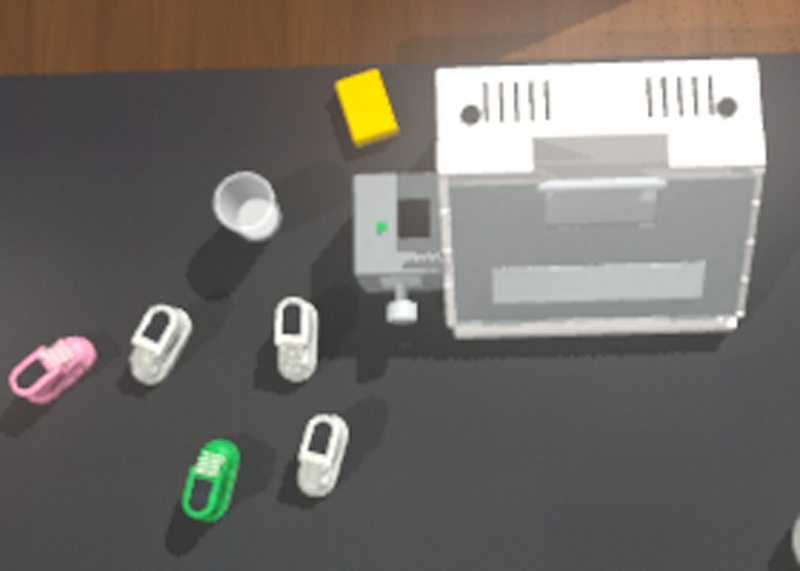

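Candidates (800×600 top picture): white trainers (212,297), (287,294), (301,358); green look-alike (240,371), pink look-alike (154,310). The crop confirms the three white ones. The knob is at (345,277). I'm going to the knob first.

```bash
python3 -m handwheel '[{"offset":[0,0,-0.27],"rotation":[0,0,0.151],"jaw":60},{"offset":[0,0,-0.27],"rotation":[0,0,0.151],"jaw":60},{"offset":[0,0,-0.27],"rotation":[0,0,0.151],"jaw":60},{"offset":[0,0,-0.27],"rotation":[0,0,0.151],"jaw":60}]'
python3 -m handwheel '[{"offset":[0.269,-0.48,0],"rotation":[0,0,0],"jaw":60},{"offset":[0.269,-0.48,0],"rotation":[0,0,0],"jaw":60},{"offset":[0.269,-0.48,0],"rotation":[0,0,0],"jaw":60},{"offset":[0.269,-0.48,0],"rotation":[0,0,0],"jaw":60},{"offset":[0.269,-0.48,0],"rotation":[0,0,0],"jaw":60}]'
```

```text
time_s: 1.45
tool_pos: [0.1594, -0.6572, 0.3041]
tcp_rot: [[1.0, 0.001, 0.002], [0.001, -1.0, -0.005], [0.002, 0.005, -1.0]]
contact_force: [-0.3, 0.1, -0.5]
opening: 0.0611
grasp_force: 0.0
time_s: 1.95
tool_pos: [0.269, -0.4587, 0.2996]
tcp_rot: [[1.0, 0.007, -0.001], [0.007, -1.0, 0.004], [-0.001, -0.004, -1.0]]
contact_force: [0.5, -0.3, 1.2]
opening: 0.06
grasp_force: 0.0
```

```bash
python3 -m handwheel '[{"offset":[0.267,-0.476,0],"rotation":[0,0,0],"jaw":60},{"offset":[0.267,-0.476,0],"rotation":[0,0,0],"jaw":60},{"offset":[0.267,-0.476,0],"rotation":[0,0,0],"jaw":60},{"offset":[0.267,-0.476,0],"rotation":[0,0,0],"jaw":60},{"offset":[0.267,-0.476,0],"rotation":[0,0,0],"jaw":60}]' | sed -n 2p
python3 -m handwheel '[{"offset":[0.267,-0.476,0],"rotation":[0,0,0],"jaw":60},{"offset":[0.267,-0.476,0],"rotation":[0,0,0],"jaw":60},{"offset":[0.267,-0.476,0],"rotation":[0,0,0],"jaw":60},{"offset":[0.267,-0.476,0],"rotation":[0,0,0],"jaw":60},{"offset":[0.267,-0.476,0],"rotation":[0,0,0],"jaw":60}]' | sed -n 2p
python3 -m handwheel '[{"offset":[0.267,-0.476,0],"rotation":[0,0,0],"jaw":60},{"offset":[0.267,-0.476,0],"rotation":[0,0,0],"jaw":60},{"offset":[0.267,-0.476,0],"rotation":[0,0,0],"jaw":60},{"offset":[0.267,-0.476,0],"rotation":[0,0,0],"jaw":60},{"offset":[0.267,-0.476,0],"rotation":[0,0,0],"jaw":60}]'
```

```text
tool_pos: [0.3746, -0.2681, 0.2998]
tool_pos: [0.4805, -0.0775, 0.2998]
time_s: 3.45
tool_pos: [0.5863, 0.1131, 0.299]
tcp_rot: [[1.0, 0.008, -0.003], [0.008, -1.0, 0.003], [-0.003, -0.003, -1.0]]
contact_force: [1.0, -0.0, 0.1]
opening: 0.0598
grasp_force: 0.0
```

```bash
python3 -m handwheel '[{"offset":[0.007,0,0.1],"rotation":[0,0,0],"jaw":60},{"offset":[0.007,0,0.2],"rotation":[0,0,0],"jaw":60},{"offset":[0.007,0,0.3],"rotation":[0,0,0],"jaw":60},{"offset":[0.007,0,0.4],"rotation":[0,0,0],"jaw":60},{"offset":[0.007,0,0.5],"rotation":[0,0,0],"jaw":60}]' | sed -n 2p
python3 -m handwheel '[{"offset":[0,0,0.05],"rotation":[0,0,0],"jaw":60},{"offset":[0,0,0.1],"rotation":[0,0,0],"jaw":60},{"offset":[0,0,0.14],"rotation":[0,0,0],"jaw":60},{"offset":[0,0,0.14],"rotation":[0,0,0],"jaw":60}]'
python3 -m handwheel '[{"offset":[0,0,0],"rotation":[0,0,0],"jaw":35.5},{"offset":[0,0,0],"rotation":[0,0,0],"jaw":35.5},{"offset":[0,0,0],"rotation":[0,0,0],"jaw":35.5},{"offset":[0,0,0],"rotation":[0,0,0],"jaw":35.5}]'
python3 -m handwheel '[{"offset":[0,0,0],"rotation":[0,0,0],"jaw":34.5},{"offset":[0,0,0],"rotation":[0,0,0],"jaw":34.5},{"offset":[0,0,0],"rotation":[0,0,0],"jaw":34.5},{"offset":[0,0,0],"rotation":[0,0,0],"jaw":34.5}]'|tail -3
python3 -m handwheel '[{"offset":[0,0,0],"rotation":[0,0,0],"jaw":33},{"offset":[0,0,0],"rotation":[0,0,0],"jaw":33},{"offset":[0,0,0],"rotation":[0,0,0],"jaw":33},{"offset":[0,0,0],"rotation":[0,0,0],"jaw":33}]'|tail -3
```

```text
tool_pos: [0.5875, 0.1072, 0.0981]
time_s: 4.35
tool_pos: [0.5866, 0.1068, 0.0422]
tcp_rot: [[1.0, 0.001, -0.006], [0.001, -1.0, -0.001], [-0.006, 0.001, -1.0]]
contact_force: [-0.3, 0.4, 0.1]
opening: 0.0597
grasp_force: 0.0
time_s: 4.75
tool_pos: [0.5899, 0.1076, 0.0463]
tcp_rot: [[1.0, 0.001, 0.002], [0.001, -1.0, 0.0], [0.002, -0.0, -1.0]]
contact_force: [0.6, 0.5, 0.5]
opening: 0.036
grasp_force: 0.0
contact_force: [0.1, -0.1, 0.5]
opening: 0.0345
grasp_force: 0.1
contact_force: [-0.8, 2.9, 0.4]
opening: 0.0327
grasp_force: 0.8
```

```bash
python3 -m handwheel '[{"offset":[0,0,0],"rotation":[0,0,0],"jaw":31},{"offset":[0,0,0],"rotation":[0,0,0],"jaw":31},{"offset":[0,0,0],"rotation":[0,0,0],"jaw":31},{"offset":[0,0,0],"rotation":[0,0,0],"jaw":31}]'|tail -5
python3 -m handwheel '[{"offset":[0,0,0],"rotation":[0,0,0],"jaw":28},{"offset":[0,0,0],"rotation":[0,0,0],"jaw":28},{"offset":[0,0,0],"rotation":[0,0,0],"jaw":28},{"offset":[0,0,0],"rotation":[0,0,0],"jaw":28}]'
python3 -m handwheel '[{"offset":[0,0,0],"rotation":[0,0,0],"jaw":10},{"offset":[0,0,0],"rotation":[0,0,0],"jaw":10},{"offset":[0,0,0],"rotation":[0,0,0],"jaw":10},{"offset":[0,0,0],"rotation":[0,0,0],"jaw":10}]'
python3 - <<'E'
from h import *
im,d=snapshot("top");cv2.imwrite("pics/c2.png",cv2.resize(im[130:230,160:293],(798,600),interpolation=cv2.INTER_CUBIC))
E
```

```text
tool_pos: [0.5895, 0.1084, 0.0456]
tcp_rot: [[1.0, 0.001, 0.0], [0.001, -1.0, 0.001], [0.0, -0.001, -1.0]]
contact_force: [0.1, 5.3, 0.0]
opening: 0.0309
grasp_force: 2.1
time_s: 6.35
tool_pos: [0.5895, 0.1096, 0.0458]
tcp_rot: [[1.0, 0.002, 0.001], [0.002, -1.0, 0.002], [0.001, -0.002, -1.0]]
contact_force: [-0.4, 8.0, 0.7]
opening: 0.0279
grasp_force: 2.8
time_s: 6.75
tool_pos: [0.5909, 0.1111, 0.0495]
tcp_rot: [[1.0, 0.002, 0.004], [0.002, -1.0, 0.003], [0.004, -0.003, -1.0]]
contact_force: [-8.2, 6.6, 26.9]
opening: 0.0104
grasp_force: 15.6
```

View pics/c2.png

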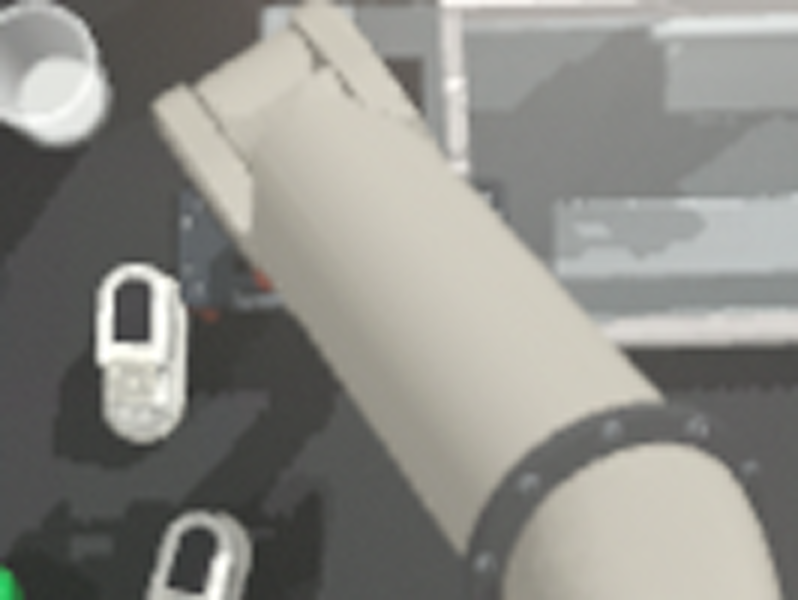

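```bash
python3 -m handwheel '[{"offset":[0,0,0],"rotation":[0,0,0],"jaw":60},{"offset":[0,0,0],"rotation":[0,0,0],"jaw":60},{"offset":[0,0,0],"rotation":[0,0,0],"jaw":60},{"offset":[0,0,0],"rotation":[0,0,0],"jaw":60}]'
python3 - <<'E'
from h import *
im,d=snapshot("scene");cv2.imwrite("pics/c3.png",cv2.resize(im[150:280,240:413],(798,600),interpolation=cv2.INTER_CUBIC))
z=np.load("top0.npz");d=z["d"];im=z["im"]
P,u,v=pts("top",d)
w=(abs(P[:,0]-.59)<.05)&(abs(P[:,1]-.11)<.05)&(P[:,2]>.015)
q=P[w]; i=np.argsort(v[w]*1000+u[w])
for a in i: print(u[w][a],v[w][a],(q[a]*1000).round().astype(int),im[v[w][a],u[w][a]].max())
E
```

```text
time_s: 7.2
tool_pos: [0.5906, 0.1048, 0.0469]
tcp_rot: [[1.0, -0.002, 0.002], [-0.002, -1.0, -0.003], [0.002, 0.003, -1.0]]
contact_force: [-1.1, 0.0, -0.3]
opening: 0.0387
grasp_force: 0.0
232 162 [639  67 103] 150
206 163 [639 159  98] 194
207 163 [638 155 102] 196
208 163 [639 151 101] 197
209 163 [638 148 104] 197
210 163 [639 145  99] 197
211 163 [638 141 101] 195
212 163 [639 138  99] 195
213 163 [638 134 100] 196
214 163 [639 131  99] 196
215 163 [638 127  99] 198
216 163 [639 124  97] 198
217 163 [637 120 102] 198
218 163 [638 116 101] 198
219 163 [639 113  96] 198
220 163 [638 109 101] 186
221 163 [637 106 102] 147
222 163 [638 103  98] 148
223 163 [638  99  98] 148
224 163 [638  96  96] 148
225 163 [639  92  95] 148
226 163 [637  88 100] 149
227 163 [637  85 101] 150
228 163 [636  81 102] 149
229 163 [637  78  98] 149
230 163 [637  74 100] 150
231 163 [636  71 102] 151
232 163 [637  67  99] 150
233 163 [636  64 101] 150
234 163 [637  60  99] 147
206 164 [635 159 100] 195
207 164 [635 155 103] 196
208 164 [636 152  97] 196
209 164 [636 149  96] 198
210 164 [636 145  96] 199
[... 6606 characters left out ...]
25 179 [587  95  67] 205
216 180 [583 127  72] 205
217 180 [582 123  78] 224
218 180 [582 119  76] 237
219 180 [582 116  75] 245
220 180 [581 112  79] 249
221 180 [581 108  81] 248
222 180 [582 105  76] 247
223 180 [581 101  78] 241
224 180 [581  98  80] 233
225 180 [582  95  72] 204
216 181 [580 127  69] 195
217 181 [579 123  74] 199
218 181 [579 120  72] 205
219 181 [578 116  78] 210
220 181 [578 112  75] 211
221 181 [579 109  69] 210
222 181 [578 105  74] 209
223 181 [580 102  67] 206
224 181 [579  99  69] 204
225 181 [580  96  64] 179
218 182 [579 121  56] 150
219 182 [578 118  57] 149
220 182 [579 115  52] 149
221 182 [579 111  52] 150
222 182 [580 108  49] 145
223 182 [579 104  51] 140
```

View pics/c3.png

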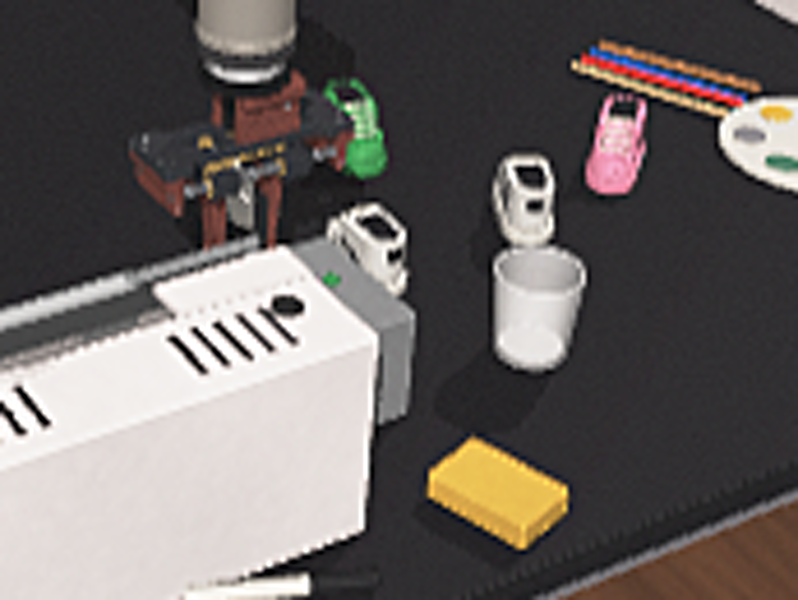

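```bash
for i in 1 2 3; do python3 -m handwheel '[{"offset":[0,0,0],"rotation":[0,0,0],"jaw":60},{"offset":[0,0,0],"rotation":[0,0,0],"jaw":60}]'| grep -E "tool_pos|opening|contact"; done
```

```text
tool_pos: [0.5889, 0.1067, 0.0449]
contact_force: [-0.1, 0.4, -0.4]
opening: 0.0581
tool_pos: [0.5891, 0.1074, 0.0451]
contact_force: [-0.3, 0.1, 0.1]
opening: 0.0602
tool_pos: [0.5893, 0.1074, 0.0453]
contact_force: [-0.5, -0.2, -0.4]
opening: 0.0601
```

```bash
python3 -m handwheel '[{"offset":[0,-0.011,0.015],"rotation":[0,0,0],"jaw":60},{"offset":[0,-0.011,0.015],"rotation":[0,0,0],"jaw":60},{"offset":[0,-0.011,0.015],"rotation":[0,0,0],"jaw":60}]'| grep -E "tool_pos|opening|contact"
python3 -m handwheel '[{"offset":[0,0,0],"rotation":[0,0,0],"jaw":33},{"offset":[0,0,0],"rotation":[0,0,0],"jaw":33},{"offset":[0,0,0],"rotation":[0,0,0],"jaw":33},{"offset":[0,0,0],"rotation":[0,0,0],"jaw":33},{"offset":[0,0,0],"rotation":[0,0,0],"jaw":33}]'| grep -E "tool_pos|opening|force"
python3 -m handwheel '[{"offset":[0,0,0],"rotation":[0,0,0],"jaw":25},{"offset":[0,0,0],"rotation":[0,0,0],"jaw":25},{"offset":[0,0,0],"rotation":[0,0,0],"jaw":25},{"offset":[0,0,0],"rotation":[0,0,0],"jaw":25},{"offset":[0,0,0],"rotation":[0,0,0],"jaw":25}]'| grep -E "tool_pos|opening|force"
python3 -m handwheel '[{"offset":[0,0,0],"rotation":[0,0,0],"jaw":15},{"offset":[0,0,0],"rotation":[0,0,0],"jaw":15},{"offset":[0,0,0],"rotation":[0,0,0],"jaw":15},{"offset":[0,0,0],"rotation":[0,0,0],"jaw":15},{"offset":[0,0,0],"rotation":[0,0,0],"jaw":15}]'| grep -E "tool_pos|opening|force"
```

```text
tool_pos: [0.589, 0.1121, 0.0391]
contact_force: [-0.9, 0.7, -0.1]
opening: 0.0601
tool_pos: [0.5894, 0.1117, 0.0395]
contact_force: [-0.2, 0.4, -0.4]
opening: 0.0333
grasp_force: 3.3
tool_pos: [0.5894, 0.1117, 0.0395]
contact_force: [0.1, -1.4, 0.4]
opening: 0.0319
grasp_force: 27.9
tool_pos: [0.5894, 0.1117, 0.0394]
contact_force: [0.8, -1.2, 0.3]
opening: 0.0322
grasp_force: 27.9
```

```bash
python3 -m handwheel '[{"offset":[-0.022,0,0],"rotation":[0,0,0],"jaw":15},{"offset":[-0.044,0,0],"rotation":[0,0,0],"jaw":15},{"offset":[-0.066,0,0],"rotation":[0,0,0],"jaw":15},{"offset":[-0.088,0,0],"rotation":[0,0,0],"jaw":15},{"offset":[-0.108,0,0],"rotation":[0,0,0],"jaw":15}]'| grep -E "tool_pos|opening|force"
python3 -m handwheel '[{"offset":[-0.005,0,0],"rotation":[0,0,0],"jaw":15},{"offset":[-0.005,0,0],"rotation":[0,0,0],"jaw":15},{"offset":[-0.005,0,0],"rotation":[0,0,0],"jaw":15}]'| grep -E "tool_pos|opening|force"
```

```text
tool_pos: [0.5487, 0.1117, 0.0401]
contact_force: [16.4, -3.3, -5.9]
opening: 0.0313
grasp_force: 26.5
tool_pos: [0.5484, 0.1117, 0.0406]
contact_force: [11.4, -2.1, -4.3]
opening: 0.0307
grasp_force: 26.0
```

```bash
python3 -m handwheel '[{"offset":[0,0,0],"rotation":[0,0,0],"jaw":60},{"offset":[0,0,0],"rotation":[0,0,0],"jaw":60},{"offset":[0,0,0],"rotation":[0,0,0],"jaw":60},{"offset":[0,0,0],"rotation":[0,0,0],"jaw":60}]'| grep -E "tool_pos|opening|force"
python3 -m handwheel '[{"offset":[0,0,-0.12],"rotation":[0,0,0],"jaw":60},{"offset":[0,0,-0.24],"rotation":[0,0,0],"jaw":60},{"offset":[0,0,-0.36],"rotation":[0,0,0],"jaw":60},{"offset":[0,0,-0.48],"rotation":[0,0,0],"jaw":60},{"offset":[0,0,-0.6],"rotation":[0,0,0],"jaw":60}]'| grep -E "tool_pos|opening|force"
python3 -m handwheel '[{"offset":[0.21,0.305,0],"rotation":[0,0,0],"jaw":40},{"offset":[0.21,0.305,0],"rotation":[0,0,0],"jaw":40},{"offset":[0.21,0.305,0],"rotation":[0,0,0],"jaw":40},{"offset":[0.21,0.305,0],"rotation":[0,0,0],"jaw":40}]'| grep -E "tool_pos"
python3 -m handwheel '[{"offset":[0.21,0.305,0],"rotation":[0,0,0],"jaw":40},{"offset":[0.21,0.305,0],"rotation":[0,0,0],"jaw":40},{"offset":[0.21,0.305,0],"rotation":[0,0,0],"jaw":40},{"offset":[0.21,0.305,0],"rotation":[0,0,0],"jaw":40}]'| grep -E "tool_pos"
python3 -m handwheel '[{"offset":[0,0,0],"rotation":[0,0,0.47],"jaw":40},{"offset":[0,0,0],"rotation":[0,0,0.47],"jaw":40},{"offset":[0,0,0],"rotation":[0,0,0.47],"jaw":40},{"offset":[0,0,0],"rotation":[0,0,0.47],"jaw":40},{"offset":[0,0,0],"rotation":[0,0,0.47],"jaw":40}]'| grep -E "tool_pos|rot"
python3 -m handwheel '[{"offset":[0,0,0],"rotation":[0,0,0.47],"jaw":40},{"offset":[0,0,0],"rotation":[0,0,0.47],"jaw":40},{"offset":[0,0,0],"rotation":[0,0,0.47],"jaw":40},{"offset":[0,0,0],"rotation":[0,0,0.47],"jaw":40},{"offset":[0,0,0],"rotation":[0,0,0.47],"jaw":40}]'| grep -E "tool_pos|rot"
python3 -m handwheel '[{"offset":[0,0,0],"rotation":[0,0,0.06],"jaw":40},{"offset":[0,0,0],"rotation":[0,0,0.06],"jaw":40},{"offset":[0,0,0],"rotation":[0,0,0.06],"jaw":40}]'
python3 - <<'E'
from h import *
np.set_printoptions(precision=4,suppress=True)
print(env.observe()["joints"])
im,d,o=shoes()
for s in o: print(s["rect"],s["heel_yaw"],s["hi"])
P,u,v=pts("top",d)
w=(abs(P[:,0]-.56)<.06)&(abs(P[:,1]-.11)<.022)&(P[:,2]>.06)&(P[:,2]<.088)&(P[:,0]<.62)
print("knob",w.sum(),P[w].min(0) if w.any() else 0,P[w].max(0) if w.any() else 0)
cv2.imwrite("pics/c4.png",cv2.resize(im[90:240,160:360],(800,600),interpolation=cv2.INTER_CUBIC))
z=np.load("top0.npz");P,u,v=pts("top",z["d"]); im0=z["im"]
w=(abs(P[:,1]+.132)<.05)&(P[:,0]>.69)&(P[:,0]<.735)&(P[:,2]>.155)
q=P[w];print("bar",len(q),np.percentile(q,[5,50,95],axis=0))
E
```

```text
tool_pos: [0.5434, 0.1122, 0.0393]
contact_force: [0.9, 0.5, 0.2]
opening: 0.0584
grasp_force: 0.0
tool_pos: [0.5433, 0.112, 0.2814]
contact_force: [0.8, 0.3, -1.1]
opening: 0.0598
grasp_force: 0.0
tool_pos: [0.6302, -0.0184, 0.278]
tool_pos: [0.7132, -0.1399, 0.277]
tool_pos: [0.7117, -0.1306, 0.2791]
tcp_rot: [[0.737, -0.676, -0.001], [-0.676, -0.737, 0.001], [-0.001, -0.0, -1.0]]
tool_pos: [0.7116, -0.1307, 0.2787]
tcp_rot: [[0.094, -0.996, -0.001], [-0.996, -0.094, 0.002], [-0.002, 0.001, -1.0]]
time_s: 13.45
tool_pos: [0.712, -0.1302, 0.2792]
tcp_rot: [[0.002, -1.0, -0.001], [-1.0, -0.002, -0.0], [0.0, 0.001, -1.0]]
contact_force: [-0.6, 0.6, -0.2]
opening: 0.0402
grasp_force: 0.0
[  -3.0459   29.4003   13.4331   75.9152   -6.7485   75.5034 -169.4819]
(564, 251, 99, 44) -3.361740112304685 [0.5769 0.251  0.0538]
(563, 429, 102, 46) -26.455444335937504 [0.5737 0.4238 0.0536]
knob 125 [0.5385 0.0955 0.061 ] [0.6191 0.1282 0.0837]
bar 128 [[ 0.7047 -0.1769  0.1758]
 [ 0.7095 -0.1309  0.1814]
 [ 0.7172 -0.0879  0.1861]]
```

View pics/c4.png

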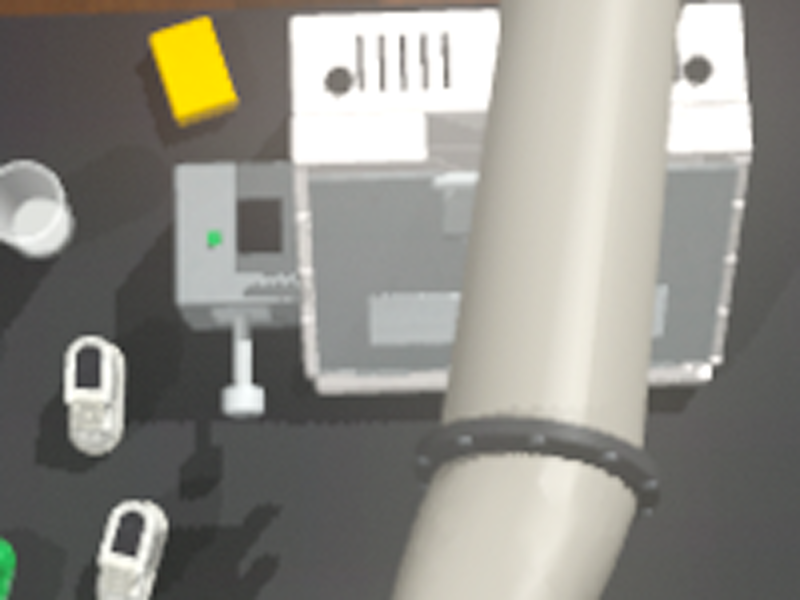

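```bash
for i in 1 2 3 4; do python3 -m handwheel '[{"offset":[0,0,0],"rotation":[0,0,-0.477],"jaw":40},{"offset":[0,0,0],"rotation":[0,0,-0.477],"jaw":40},{"offset":[0,0,0],"rotation":[0,0,-0.477],"jaw":40},{"offset":[0,0,0],"rotation":[0,0,-0.477],"jaw":40},{"offset":[0,0,0],"rotation":[0,0,-0.477],"jaw":40}]'| grep -E "tool_pos|rot"; done
python3 -m handwheel '[{"offset":[0,0,0],"rotation":[0,0,-0.092],"jaw":40},{"offset":[0,0,0],"rotation":[0,0,-0.092],"jaw":40},{"offset":[0,0,0],"rotation":[0,0,-0.092],"jaw":40}]'
python3 -c "
from h import *
print(env.observe()['joints'])"
```

```text
tool_pos: [0.712, -0.1318, 0.2793]
tcp_rot: [[0.686, -0.727, -0.0], [-0.727, -0.686, 0.001], [-0.001, -0.001, -1.0]]
tool_pos: [0.712, -0.1318, 0.2794]
tcp_rot: [[0.998, -0.065, 0.0], [-0.065, -0.998, 0.001], [-0.0, -0.001, -1.0]]
tool_pos: [0.712, -0.1319, 0.2795]
tcp_rot: [[0.775, 0.632, 0.0], [0.632, -0.775, 0.001], [0.001, -0.001, -1.0]]
tool_pos: [0.7121, -0.1319, 0.2797]
tcp_rot: [[0.137, 0.991, 0.0], [0.991, -0.137, 0.001], [0.001, 0.0, -1.0]]
time_s: 15.85
tool_pos: [0.7121, -0.1322, 0.2796]
tcp_rot: [[0.003, 1.0, 0.0], [1.0, -0.003, 0.001], [0.001, 0.0, -1.0]]
contact_force: [0.1, -0.5, -0.9]
opening: 0.0403
grasp_force: 0.0
[ 20.13937902  30.91748443 -23.42133902  73.82491109  12.01688696
  77.63267808  -3.04138976]
```

```bash
python3 -m handwheel '[{"offset":[0,0.005,0.07],"rotation":[0,0,0],"jaw":40},{"offset":[0,0.005,0.14],"rotation":[0,0,0],"jaw":40},{"offset":[0,0.005,0.21],"rotation":[0,0,0],"jaw":40},{"offset":[0,0.005,0.27],"rotation":[0,0,0],"jaw":40},{"offset":[0,0.005,0.315],"rotation":[0,0,0],"jaw":40}]'| grep -E "tool_pos|force"
python3 -m handwheel '[{"offset":[0,0,0],"rotation":[0,0,0],"jaw":16},{"offset":[0,0,0],"rotation":[0,0,0],"jaw":16},{"offset":[0,0,0],"rotation":[0,0,0],"jaw":16},{"offset":[0,0,0],"rotation":[0,0,0],"jaw":16},{"offset":[0,0,0],"rotation":[0,0,0],"jaw":14}]'| grep -E "tool_pos|opening|force"
python3 -m handwheel '[{"offset":[0,0,0],"rotation":[0,0,0],"jaw":8},{"offset":[0,0,0],"rotation":[0,0,0],"jaw":8},{"offset":[0,0,0],"rotation":[0,0,0],"jaw":8},{"offset":[0,0,0],"rotation":[0,0,0],"jaw":8},{"offset":[0,0,0],"rotation":[0,0,0],"jaw":8}]'| grep -E "tool_pos|opening|force"
```

```text
tool_pos: [0.7135, -0.132, 0.1516]
contact_force: [1.0, 0.5, 0.1]
grasp_force: 0.0
tool_pos: [0.7149, -0.1321, 0.1546]
contact_force: [-0.2, 0.2, 0.2]
opening: 0.0142
grasp_force: 0.0
tool_pos: [0.7143, -0.1322, 0.1535]
contact_force: [-0.8, -0.3, 1.0]
opening: 0.0082
grasp_force: 0.5
```

```bash
python3 -m handwheel '[{"offset":[0,0,0],"rotation":[0,0,0],"jaw":0},{"offset":[0,0,0],"rotation":[0,0,0],"jaw":0},{"offset":[0,0,0],"rotation":[0,0,0],"jaw":0},{"offset":[0,0,0],"rotation":[0,0,0],"jaw":0},{"offset":[0,0,0],"rotation":[0,0,0],"jaw":0}]'| grep -E "tool_pos|opening|force"
```

```text
tool_pos: [0.7144, -0.1321, 0.1534]
contact_force: [0.4, 0.4, 0.8]
opening: 0.0005
grasp_force: 0.0
```

```bash
python3 - <<'E'
from h import *
np.set_printoptions(precision=4,suppress=True)
im,d=snapshot("scene");cv2.imwrite("pics/c5.png",cv2.resize(im[160:260,190:323],(798,600),interpolation=cv2.INTER_CUBIC))
z=np.load("top0.npz");P,u,v=pts("top",z["d"])
w=(abs(P[:,1]+.132)<.03)&(P[:,0]>.66)&(P[:,0]<.78)
for r in sorted(set(v[w])): print(r,P[w&(v==r)].mean(0).round(4),z["im"][r,286])
E
```

```text
114 [ 0.779  -0.1416  0.1804] [255 255 255]
115 [ 0.7762 -0.132   0.1793] [255 255 255]
116 [ 0.7729 -0.1319  0.1788] [255 255 255]
117 [ 0.7706 -0.1321  0.1756] [224 228 232]
118 [ 0.7708 -0.1316  0.1661] [192 197 200]
119 [ 0.7704 -0.1322  0.1576] [191 195 198]
120 [ 0.7708 -0.1315  0.1469] [191 196 199]
121 [ 0.7706 -0.1323  0.1377] [190 195 198]
122 [ 0.77   -0.1313  0.1296] [190 196 198]
123 [ 0.7706 -0.1324  0.1178] [190 195 198]
124 [ 0.7709 -0.1335  0.1067] [185 190 193]
125 [ 0.7709 -0.1327  0.0962] [183 188 191]
126 [ 0.7704 -0.1326  0.0873] [187 192 195]
127 [ 0.7701 -0.1325  0.0773] [181 186 189]
128 [ 0.7707 -0.1319  0.0648] [176 180 184]
129 [ 0.7706 -0.1328  0.0541] [176 180 184]
130 [ 0.7705 -0.1338  0.043 ] [176 181 184]
131 [ 0.7704 -0.131   0.0321] [176 181 184]
132 [ 0.7289 -0.1291  0.1447] [200 203 202]
133 [ 0.7128 -0.1325  0.1823] [235 237 234]
134 [ 0.709  -0.1322  0.1833] [240 242 238]
135 [ 0.7067 -0.1325  0.18  ] [214 215 211]
136 [ 0.713  -0.1259  0.1503] [180 183 181]
137 [ 0.7507 -0.1311  0.0211] [170 173 171]
138 [ 0.7466 -0.131   0.0215] [169 172 170]
139 [ 0.7426 -0.1308  0.0219] [169 172 170]
140 [ 0.7392 -0.1299  0.0207] [170 172 170]
141 [ 0.7354 -0.1306  0.0204] [169 172 170]
142 [ 0.7312 -0.1323  0.0211] [169 171 168]
143 [ 0.7273 -0.1302  0.0215] [167 170 167]
144 [ 0.7232 -0.1326  0.022 ] [166 169 167]
145 [ 0.7194 -0.1337  0.0215] [166 168 166]
146 [ 0.7156 -0.1342  0.0213] [165 168 166]
147 [ 0.7117 -0.1334  0.0213] [162 164 162]
148 [ 0.674  -0.1308  0.1392] [147 150 149]
149 [ 0.6705 -0.1316  0.1393] [149 151 149]
150 [ 0.6674 -0.1316  0.1375] [153 155 153]
151 [ 0.6651 -0.132   0.1332] [153 154 151]
152 [ 0.6623 -0.1321  0.1306] [152 153 149]
153 [ 0.6601 -0.116   0.1274] [153 154 152]
```

View pics/c5.png

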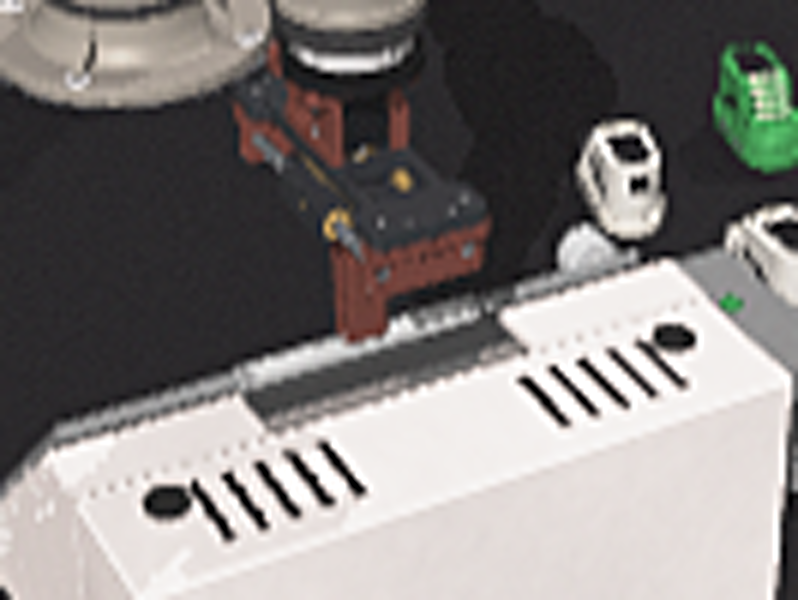

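```bash
python3 - <<'E'
from h import *
np.set_printoptions(precision=4,suppress=True)
im,d=snapshot("scene")
m=np.zeros(d.shape,bool);m[198:218,244:262]=1
b=im.astype(int);m&=(b[...,2]-b[...,0]>25)
P,u,v=pts("scene",d,m)
for r in sorted(set(v)): print(r,u[v==r].min(),u[v==r].max(),P[v==r].mean(0))
print(proj("scene",[[.7144,-.1321,.1534],[.7144,-.1321,.183]]))
print(env.observe())
E
```

```text
198 244 245 [ 0.7415 -0.1641  0.2741]
199 244 245 [ 0.7406 -0.1639  0.2698]
200 250 261 [ 0.7964 -0.1479  0.2929]
201 245 261 [ 0.775  -0.1494  0.2775]
202 245 261 [ 0.7779 -0.1521  0.2764]
203 245 261 [ 0.7741 -0.1512  0.2702]
204 246 261 [ 0.776  -0.1506  0.2674]
205 246 261 [ 0.7737 -0.1495  0.2621]
206 246 261 [ 0.7731 -0.1493  0.2579]
207 246 260 [ 0.7752 -0.1521  0.2564]
208 246 257 [ 0.764  -0.1521  0.246 ]
209 246 254 [ 0.7542 -0.1527  0.2366]
210 246 253 [ 0.723  -0.1398  0.2099]
211 246 253 [ 0.7209 -0.139   0.2044]
212 246 253 [ 0.7212 -0.1393  0.2007]
213 246 253 [ 0.7204 -0.139   0.1961]
214 246 254 [ 0.7212 -0.1377  0.1923]
215 246 253 [ 0.7203 -0.1393  0.1882]
216 248 250 [ 0.7242 -0.143   0.1879]
[[250.9421 222.0549]
 [250.6971 214.7938]]
{'time_s': 17.95, 'joints': array([ 19.9657,  35.9542, -22.566 ,  81.9742,  14.4066,  64.9155,
        -4.8082]), 'joint_vel': array([-0.0335,  0.0181, -0.0639, -0.04  , -0.0372, -0.0199, -0.0064]), 'tau': array([  0.0056, -65.5521,  -5.3549, -26.7167,  -0.0547,   0.0154,
         0.    ]), 'tool_pos': array([ 0.7144, -0.1321,  0.1534]), 'tcp_rot': array([[-0.0006,  1.    ,  0.0001],
       [ 1.    ,  0.0006, -0.    ],
       [-0.    ,  0.0001, -1.    ]]), 'contact_force': array([-0.607 , -0.7051,  0.0341]), 'moment': array([-0.0548, -0.0988, -0.031 ]), 'grasp_force': 0.01081604539649561, 'opening': 0.00038177752638200604}
```

```bash
python3 -m handwheel '[{"offset":[0,-0.005,0],"rotation":[0,0,0],"jaw":32},{"offset":[0,-0.005,0],"rotation":[0,0,0],"jaw":32},{"offset":[0,-0.005,0],"rotation":[0,0,0],"jaw":32},{"offset":[0,-0.005,0],"rotation":[0,0,0],"jaw":32},{"offset":[0,-0.005,0],"rotation":[0,0,0],"jaw":32}]'| grep -E "tool_pos|opening|force"
python3 -m handwheel '[{"offset":[0,0,0.02],"rotation":[0,0,0],"jaw":32},{"offset":[0,0,0.04],"rotation":[0,0,0],"jaw":32},{"offset":[0,0,0.06],"rotation":[0,0,0],"jaw":32},{"offset":[0,0,0.068],"rotation":[0,0,0],"jaw":32},{"offset":[0,0,0.068],"rotation":[0,0,0],"jaw":32}]'| grep -E "tool_pos|opening|force"
python3 -m handwheel '[{"offset":[0,0,0],"rotation":[0,0,0],"jaw":8},{"offset":[0,0,0],"rotation":[0,0,0],"jaw":8},{"offset":[0,0,0],"rotation":[0,0,0],"jaw":8},{"offset":[0,0,0],"rotation":[0,0,0],"jaw":8},{"offset":[0,0,0],"rotation":[0,0,0],"jaw":8}]'| grep -E "tool_pos|opening|force"
```

```text
tool_pos: [0.7123, -0.1321, 0.1535]
contact_force: [0.5, 0.4, -0.1]
opening: 0.0315
grasp_force: 0.0
tool_pos: [0.7117, -0.1321, 0.1251]
contact_force: [0.0, -0.6, 0.3]
opening: 0.0319
grasp_force: 0.0
tool_pos: [0.7123, -0.1321, 0.1265]
contact_force: [-1.4, 0.2, 0.8]
opening: 0.013
grasp_force: 30.0
```

```bash
python3 -c "
import numpy as np
r=.192;a=np.radians(46.3+np.arange(16)*84.8/15)
x=r*np.cos(a);z=r*np.sin(a)
for c in range(3):
  for k in range(1,6): print(round((x[5*c+k]-x[5*c])/.4,3),round(-(z[5*c+k]-z[5*c])/.4,3))
"
```

```text
-0.036 -0.031
-0.074 -0.058
-0.116 -0.082
-0.159 -0.101
-0.204 -0.116
-0.046 -0.01
-0.093 -0.016
-0.141 -0.017
-0.188 -0.014
-0.234 -0.005
-0.046 0.013
-0.09 0.03
-0.132 0.051
-0.172 0.077
-0.209 0.106
```

```bash
python3 -m handwheel '[{"offset":[0,-0.036,-0.031],"rotation":[0,0,0],"jaw":8},{"offset":[0,-0.074,-0.058],"rotation":[0,0,0],"jaw":8},{"offset":[0,-0.116,-0.082],"rotation":[0,0,0],"jaw":8},{"offset":[0,-0.159,-0.101],"rotation":[0,0,0],"jaw":8},{"offset":[0,-0.204,-0.116],"rotation":[0,0,0],"jaw":8}]'| grep -E "tool_pos|opening|force"
python3 -m handwheel '[{"offset":[0,-0.046,-0.010],"rotation":[0,0,0],"jaw":8},{"offset":[0,-0.093,-0.016],"rotation":[0,0,0],"jaw":8},{"offset":[0,-0.141,-0.017],"rotation":[0,0,0],"jaw":8},{"offset":[0,-0.188,-0.014],"rotation":[0,0,0],"jaw":8},{"offset":[0,-0.234,-0.005],"rotation":[0,0,0],"jaw":8}]'| grep -E "tool_pos|opening|force"
```

```text
tool_pos: [0.6337, -0.1322, 0.1749]
contact_force: [5.1, -0.7, 1.5]
opening: 0.0132
grasp_force: 30.0
tool_pos: [0.5403, -0.1321, 0.1776]
contact_force: [2.5, 0.0, 4.1]
opening: 0.0131
grasp_force: 30.0
```

Forces are small and the arc fits. I'll do the last third.

```bash
python3 -m handwheel '[{"offset":[0,-0.046,0.013],"rotation":[0,0,0],"jaw":8},{"offset":[0,-0.09,0.03],"rotation":[0,0,0],"jaw":8},{"offset":[0,-0.132,0.051],"rotation":[0,0,0],"jaw":8},{"offset":[0,-0.172,0.077],"rotation":[0,0,0],"jaw":8},{"offset":[0,-0.209,0.106],"rotation":[0,0,0],"jaw":8}]'| grep -E "tool_pos|opening|force"
python3 -m handwheel '[{"offset":[0,-0.005,0.006],"rotation":[0,0,0],"jaw":8},{"offset":[0,-0.012,0.011],"rotation":[0,0,0],"jaw":8},{"offset":[0,-0.012,0.011],"rotation":[0,0,0],"jaw":8}]'| grep -E "tool_pos|opening|force"
python3 -c "
from h import *
print(env.observe()['joints'])"
```

```text
tool_pos: [0.4549, -0.132, 0.1335]
contact_force: [2.2, 1.6, 3.8]
opening: 0.0132
grasp_force: 30.0
tool_pos: [0.4529, -0.1321, 0.1312]
contact_force: [0.1, 2.1, 18.4]
opening: 0.0132
grasp_force: 30.0
[ 31.55701775  14.38946572 -26.1055753  118.71486613   8.48470097
  48.15187664   0.61615794]
```

```bash
python3 -m handwheel '[{"offset":[0,0,0],"rotation":[0,0,0],"jaw":32},{"offset":[0,0,0],"rotation":[0,0,0],"jaw":32},{"offset":[0,0,0],"rotation":[0,0,0],"jaw":32},{"offset":[0,0,0],"rotation":[0,0,0],"jaw":32}]'| grep -E "tool_pos|opening|force"
python3 -m handwheel '[{"offset":[0,0,-0.05],"rotation":[0,0,0],"jaw":32},{"offset":[0,0,-0.15],"rotation":[0,0,0],"jaw":32},{"offset":[0,0,-0.25],"rotation":[0,0,0],"jaw":32},{"offset":[0,0,-0.35],"rotation":[0,0,0],"jaw":32},{"offset":[0,0,-0.42],"rotation":[0,0,0],"jaw":32}]'| grep -E "tool_pos|opening|force"
for i in 1 2; do python3 -m handwheel '[{"offset":[0,0,0],"rotation":[0,0,0.477],"jaw":70},{"offset":[0,0,0],"rotation":[0,0,0.477],"jaw":70},{"offset":[0,0,0],"rotation":[0,0,0.477],"jaw":70},{"offset":[0,0,0],"rotation":[0,0,0.477],"jaw":70},{"offset":[0,0,0],"rotation":[0,0,0.477],"jaw":70}]'| grep -E "tool_pos|rot"; done
python3 -m handwheel '[{"offset":[0,0,0],"rotation":[0,0,0.046],"jaw":70},{"offset":[0,0,0],"rotation":[0,0,0.046],"jaw":70}]'| grep -E "tool_pos|rot"
cat >> h.py <<'E'
def model(yaw,x,y,n=4):
    # silhouette points of a shoe: sole outline + ankle top outline
    a=np.linspace(0,2*np.pi,60);R=np.array([[np.cos(yaw),-np.sin(yaw)],[np.sin(yaw),np.cos(yaw)]])
    out=[]
    sp=lambda t:np.sign(t)*abs(t)**.6
    for z,cx,hl,hw in((0.002,0,.0525,.024),(.014,0,.0525,.024),(.033,0,.05,.021),(.054,.0175,.0305,.020)):
        p=np.c_[cx+hl*sp(np.cos(a)),hw*sp(np.sin(a))]@R.T+[x,y];out.append(np.c_[p,np.full(60,z)])
    return np.vstack(out)
def fit(n,mask,guess):
    from scipy.optimize import minimize
    def cost(q):
        m=np.zeros((384*4,512*4),np.uint8)
        P=model(np.radians(q[2]),q[0]/1000,q[1]/1000).reshape(4,60,3)
        for k in range(3):
            uv=proj(n,np.vstack([P[k],P[k+1]]));cv2.fillConvexPoly(m,cv2.convexHull(((uv+.5)*4).astype(np.int32)),1)
        return (m!=M).sum()/16
    M=cv2.resize(mask.astype(np.uint8),(2048,1536),interpolation=cv2.INTER_NEAREST)
    g=np.array(guess,float)
    s=np.vstack([g,g+[6,0,0],g+[0,6,0],g+[0,0,12]])
    r=minimize(cost,g,method="Nelder-Mead",options=dict(initial_simplex=s,xatol=.2,fatol=.3,maxiter=150))
    return r.x,r.fun
def look(n="top",guesses=((562,252,-8),(562,429,-27),(414,218,-15))):
    """white masks by colour, seeded by network outlines, fitted with the shoe silhouette"""
    im,d=snapshot(n);res=[]
    for r in outline_of(n,"shoe1"):
        m=r["mask"]
        if not 120<m.sum()<800: continue
        c=im[m].astype(float).mean(0)
        if c.max()-c.min()>25: continue
        P,_,_=pts(n,d,m);hi=P[P[:,2]>.042]
        if len(hi)<20: continue
        best=None
        q0=np.median(P,0)*1000
        y0=min(guesses,key=lambda g:np.hypot(g[0]-q0[0],g[1]-q0[1]))[2]
        x,f=fit(n,m,(q0[0],q0[1],y0))
        res.append((x,f,m.sum(),hi.mean(0)*1000,r["centre"]))
    return im,d,res
E
python3 - <<'E'
from h import *
np.set_printoptions(precision=1,suppress=True)
for i in range(2):
    im,d,res=look()
    for r in res: print(r)
print(env.observe()["joints"],env.observe()["tool_pos"]*1000)
E
```

```text
tool_pos: [0.4483, -0.1323, 0.1275]
contact_force: [0.6, 0.2, 0.8]
opening: 0.0319
grasp_force: 0.0
tool_pos: [0.4491, -0.1323, 0.2983]
contact_force: [-0.1, -0.3, 0.1]
opening: 0.0318
grasp_force: 0.0
tool_pos: [0.4484, -0.1322, 0.2955]
tcp_rot: [[0.685, 0.728, -0.001], [0.728, -0.685, 0.0], [-0.0, -0.001, -1.0]]
tool_pos: [0.4484, -0.1322, 0.2954]
tcp_rot: [[0.998, 0.067, -0.001], [0.067, -0.998, 0.0], [-0.001, -0.0, -1.0]]
tool_pos: [0.4484, -0.1323, 0.2955]
tcp_rot: [[1.0, 0.0, -0.001], [0.0, -1.0, 0.0], [-0.001, -0.0, -1.0]]
(array([564.2, 431.7, -32.3]), np.float64(90.375), np.int64(335), array([571.5, 423.6,  53.4]), [134.6, 189.9])
(array([567.3, 252.2,  -4. ]), np.float64(50.125), np.int64(344), array([576.9, 250.6,  54.1]), [185.7, 185.8])
(array([412.8, 219. , -16.8]), np.float64(56.375), np.int64(329), array([425.3, 215. ,  54.1]), [191.4, 226.7])
(array([563.8, 430. , -30.9]), np.float64(31.4375), np.int64(402), array([572.7, 423.9,  53.4]), [136.2, 188.5])
(array([565.5, 250.9,  -3.1]), np.float64(40.375), np.int64(361), array([576.4, 250.5,  53.8]), [184.6, 186.5])
(array([416.9, 219.9, -17.5]), np.float64(31.8125), np.int64(363), array([426.1, 216.2,  53.9]), [193.2, 228.9])
[ 30.7   3.7 -22.8 107.2   1.5  69.4 -82.5] [ 448.6 -132.2  295.7]
```

```bash
python3 - <<'E'
from h import *
np.set_printoptions(precision=1,suppress=True)
im,d=snapshot("scene");t=env.observe()["tool_pos"]
c=proj("scene",t)[0];print("tcp px",c,"tcp+30mm",proj("scene",t+[0,0,.03])[0])
x,y=int(c[0]),int(c[1])
cv2.imwrite("pics/c6.png",cv2.resize(im[y-50:y+25,x-50:x+50],(800,600),interpolation=cv2.INTER_CUBIC));print(x-50,y-50)
b=im.astype(int);m=(b[...,2]-b[...,0]>25)
w=np.zeros_like(m);w[y-20:y+15,x-40:x+40]=1
P,u,v=pts("scene",d,m&w)
for r in sorted(set(v)): 
    s=v==r; print(r,sorted(u[s])[::3],P[s].mean(0)*1000)
E
```

```text
tcp px [217.7 152.7] tcp+30mm [217.1 145.3]
167 102
132 [np.int64(196), np.int64(202), np.int64(205), np.int64(226)] [ 424.6 -151.5  372.5]
133 [np.int64(202), np.int64(205), np.int64(227)] [ 405.4 -129.2  356.4]
134 [np.int64(193), np.int64(205), np.int64(227)] [ 350.  -116.6  328.3]
135 [np.int64(203), np.int64(206), np.int64(228)] [ 27.8  59.3 160.1]
136 [np.int64(194), np.int64(205), np.int64(228), np.int64(233), np.int64(236)] [-475.7  271.7  -89.3]
137 [np.int64(203), np.int64(206), np.int64(228), np.int64(231), np.int64(234)] [-573.8  321.1 -145.7]
138 [np.int64(203), np.int64(206), np.int64(228), np.int64(231)] [-339.8  207.2  -34.5]
139 [np.int64(203), np.int64(206), np.int64(227)] [ 454.5 -147.6  356.2]
140 [np.int64(203), np.int64(206), np.int64(228)] [ 457.1 -154.8  355. ]
141 [np.int64(204), np.int64(207)] [ 457.6 -150.   350.3]
142 [np.int64(204), np.int64(207)] [ 455.9 -149.7  345.6]
143 [np.int64(195), np.int64(206), np.int64(228)] [ 389.7 -139.   312.1]
144 [np.int64(194), np.int64(205), np.int64(228)] [-102.1   -6.    74.5]
145 [np.int64(190), np.int64(193), np.int64(204), np.int64(207)] [-664.7  146.8 -200.1]
146 [np.int64(189), np.int64(192), np.int64(195), np.int64(206)] [-769.8  156.8 -253.6]
147 [np.int64(190), np.int64(205), np.int64(208)] [-368.4   44.6  -66.1]
148 [np.int64(205), np.int64(208)] [ 456.7 -176.   328.6]
149 [np.int64(206)] [ 458.4 -176.9  325.6]
```

View pics/c6.png

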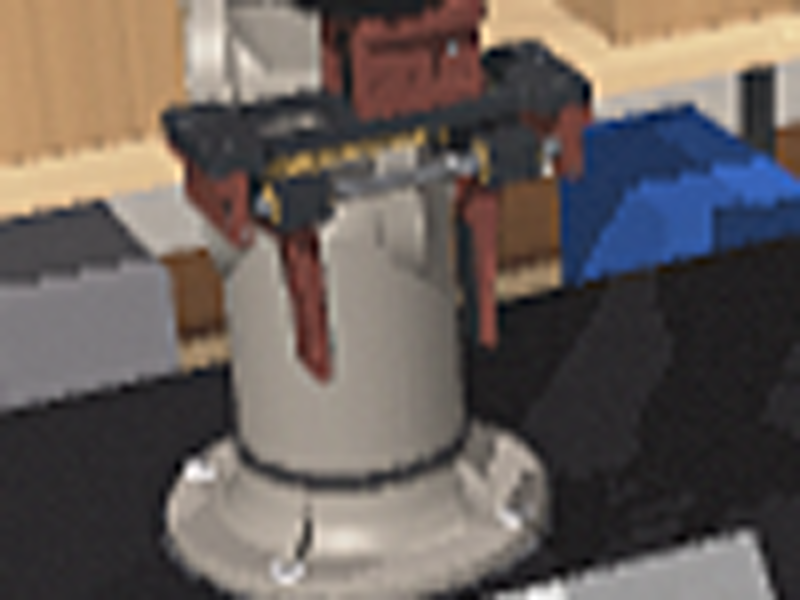

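```bash
for i in 1 2; do python3 -m handwheel '[{"offset":[0.153,-0.478,0],"rotation":[0,0,0],"jaw":70},{"offset":[0.153,-0.478,0],"rotation":[0,0,0],"jaw":70},{"offset":[0.153,-0.478,0],"rotation":[0,0,0],"jaw":70},{"offset":[0.153,-0.478,0],"rotation":[0,0,0],"jaw":70},{"offset":[0.153,-0.478,0],"rotation":[0,0,0],"jaw":70}]'| grep -E "tool_pos"; done
python3 -m handwheel '[{"offset":[0,0,0.1],"rotation":[0,0,0.055],"jaw":70},{"offset":[0,0,0.2],"rotation":[0,0,0.055],"jaw":70},{"offset":[0,0,0.3],"rotation":[0,0,0.055],"jaw":70},{"offset":[0,0,0.4],"rotation":[0,0,0.055],"jaw":70},{"offset":[0,0,0.4],"rotation":[0,0,0.055],"jaw":70}]'
python3 - <<'E'
from h import *
np.set_printoptions(precision=1,suppress=True)
im,d,res=look()
for r in res: print(r)
im,d=snapshot("scene");cv2.imwrite("pics/c7.png",cv2.resize(im[120:240,270:430],(800,600),interpolation=cv2.INTER_CUBIC))
E
```

```text
tool_pos: [0.5103, 0.0668, 0.2962]
tool_pos: [0.5699, 0.2573, 0.295]
time_s: 25.1
tool_pos: [0.5677, 0.2463, 0.1304]
tcp_rot: [[0.996, -0.086, -0.009], [-0.086, -0.996, -0.005], [-0.009, 0.006, -1.0]]
contact_force: [-0.1, -1.1, 0.2]
opening: 0.0702
grasp_force: 0.0
(array([560. , 432.9, -21.6]), np.float64(63.3125), np.int64(410), array([570.6, 424.9,  57.1]), [133.7, 192.0])
(array([388.8, 225.1,  40.6]), np.float64(200.5), np.int64(175), array([405.7, 220. ,  84. ]), [190.4, 232.2])
```

View pics/c7.png

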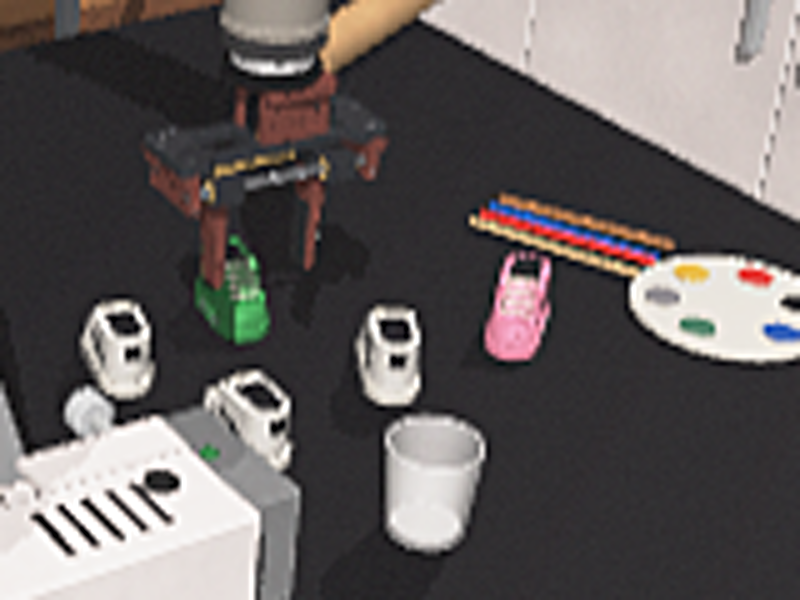

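```bash
python3 -m handwheel '[{"offset":[0.008,-0.01,0.1],"rotation":[0,0,0],"jaw":70},{"offset":[0.008,-0.01,0.1],"rotation":[0,0,0],"jaw":70},{"offset":[0.008,-0.01,0.1],"rotation":[0,0,0],"jaw":70},{"offset":[0.008,-0.01,0.1],"rotation":[0,0,0],"jaw":70},{"offset":[0.008,-0.01,0.1],"rotation":[0,0,0],"jaw":70}]'| grep -E "tool_pos|force"; python3 -c "
from h import *
import time
print(env.observe()['tool_pos'])
im,d,r=look('scene')
for q in r:print(q)
print(env.observe()['tool_pos'])
"
```

```text
tool_pos: [0.5755, 0.2544, 0.098]
contact_force: [0.0, 0.1, 0.1]
grasp_force: 0.0
[0.57549928 0.25443537 0.09797065]
(array([558.97344853, 257.91926987, -14.2654666 ]), np.float64(67.125), np.int64(208), array([585.46280049, 242.88871812,  52.11880001]), [321.2, 203.7])
(array([526.56908576, 411.79830687, -34.78910179]), np.float64(13.5625), np.int64(195), array([546.32065709, 398.30707549,  51.70977194]), [343.2, 189.9])
(array([417.98313138, 216.19330703, -18.69617758]), np.float64(17.125), np.int64(213), array([435.93228801, 207.66090459,  51.41406059]), [292.3, 191.0])
[0.57508683 0.25420331 0.09723167]
```

```bash
python3 -m handwheel '[{"offset":[-0.008,0.009,0.06],"rotation":[0,0,0],"jaw":70},{"offset":[-0.008,0.009,0.12],"rotation":[0,0,0],"jaw":70},{"offset":[-0.008,0.009,0.16],"rotation":[0,0,0],"jaw":70},{"offset":[-0.008,0.009,0.19],"rotation":[0,0,0],"jaw":70},{"offset":[-0.008,0.009,0.19],"rotation":[0,0,0],"jaw":70}]'| grep -E "tool_pos|force"
python3 -m handwheel '[{"offset":[0,0,0.02],"rotation":[0,0,0],"jaw":70},{"offset":[0,0,0.04],"rotation":[0,0,0],"jaw":70},{"offset":[0,0,0.06],"rotation":[0,0,0],"jaw":70},{"offset":[0,0,0.06],"rotation":[0,0,0],"jaw":70}]'| grep -E "tool_pos|force"
python3 - <<'E'
from h import *
np.set_printoptions(precision=1,suppress=True)
print(env.observe()["tool_pos"]*1000)
im,d=snapshot("scene");cv2.imwrite("pics/c8.png",cv2.resize(im[150:225,290:390],(800,600),interpolation=cv2.INTER_CUBIC))
E
```

```text
tool_pos: [0.5701, 0.2502, 0.0185]
contact_force: [0.3, 0.5, -0.2]
grasp_force: 0.0
tool_pos: [0.5702, 0.2502, -0.0053]
contact_force: [0.6, -0.0, 0.6]
grasp_force: 0.0
[570.2 250.2  -5.3]
```

View pics/c8.png

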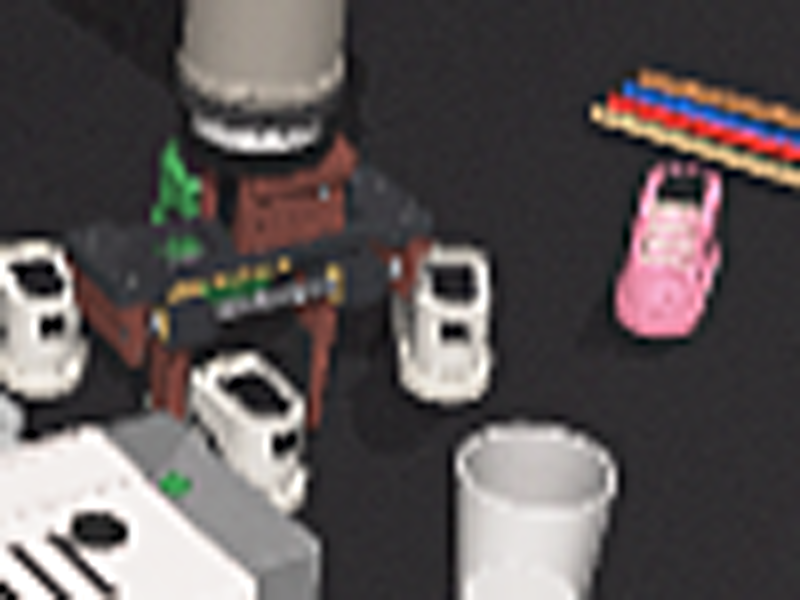

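```bash
python3 -m handwheel '[{"offset":[0,0,0],"rotation":[0,0,0],"jaw":46},{"offset":[0,0,0],"rotation":[0,0,0],"jaw":44},{"offset":[0,0,0],"rotation":[0,0,0],"jaw":42},{"offset":[0,0,0],"rotation":[0,0,0],"jaw":41},{"offset":[0,0,0],"rotation":[0,0,0],"jaw":41}]'| grep -E "tool_pos|opening|force"
python3 -m handwheel '[{"offset":[0,0,0],"rotation":[0,0,0],"jaw":40.5},{"offset":[0,0,0],"rotation":[0,0,0],"jaw":40},{"offset":[0,0,0],"rotation":[0,0,0],"jaw":40},{"offset":[0,0,0],"rotation":[0,0,0],"jaw":40}]'| grep -E "tool_pos|opening|force"
```

```text
tool_pos: [0.5712, 0.251, -0.0039]
contact_force: [-0.1, 1.0, -0.2]
opening: 0.0408
grasp_force: 0.4
tool_pos: [0.5712, 0.251, -0.0039]
contact_force: [1.2, 0.7, 2.2]
opening: 0.0405
grasp_force: 10.4
```

```bash
python3 -m handwheel '[{"offset":[0,0,0],"rotation":[0,0,0],"jaw":40.2},{"offset":[0,0,0],"rotation":[0,0,0],"jaw":40.2},{"offset":[0,0,0],"rotation":[0,0,0],"jaw":40.2}]'| grep -E "opening|force"
python3 -m handwheel '[{"offset":[0,0,-0.02],"rotation":[0,0,0],"jaw":40.2},{"offset":[0,0,-0.05],"rotation":[0,0,0],"jaw":40.2},{"offset":[0,0,-0.08],"rotation":[0,0,0],"jaw":40.2},{"offset":[0,0,-0.1],"rotation":[0,0,0],"jaw":40.2}]'| grep -E "tool_pos|opening|force"
```

```text
contact_force: [1.6, 1.8, 3.2]
opening: 0.0405
grasp_force: 5.2
tool_pos: [0.5714, 0.2506, 0.0375]
contact_force: [-0.7, 0.5, -1.2]
opening: 0.0399
grasp_force: 5.4
```

```bash
python3 -m handwheel '[{"offset":[0,0,-0.1],"rotation":[0,0,-0.028],"jaw":40.2},{"offset":[0,0,-0.2],"rotation":[0,0,-0.055],"jaw":40.2},{"offset":[0,0,-0.3],"rotation":[0,0,-0.055],"jaw":40.2},{"offset":[0,0,-0.4],"rotation":[0,0,-0.055],"jaw":40.2},{"offset":[0,0,-0.5],"rotation":[0,0,-0.055],"jaw":40.2}]'| grep -E "tool_pos|rot|opening|force"
python3 -m handwheel '[{"offset":[0.026,0.076,0],"rotation":[0,0,0],"jaw":40.2},{"offset":[0.053,0.152,0],"rotation":[0,0,0],"jaw":40.2},{"offset":[0.08,0.228,0],"rotation":[0,0,0],"jaw":40.2},{"offset":[0.106,0.304,0],"rotation":[0,0,0],"jaw":40.2},{"offset":[0.133,0.38,0],"rotation":[0,0,0],"jaw":40.2}]'| grep -E "tool_pos|opening|force"
python3 -m handwheel '[{"offset":[0.026,0.076,0],"rotation":[0,0,0],"jaw":40.2},{"offset":[0.053,0.152,0],"rotation":[0,0,0],"jaw":40.2},{"offset":[0.08,0.228,0],"rotation":[0,0,0],"jaw":40.2},{"offset":[0.106,0.304,0],"rotation":[0,0,0],"jaw":40.2},{"offset":[0.133,0.38,0],"rotation":[0,0,0],"jaw":40.2}]'| grep -E "tool_pos|opening|force"
python3 -m handwheel '[{"offset":[0,0,0],"rotation":[0,0,0],"jaw":40.2},{"offset":[0,0,0],"rotation":[0,0,0],"jaw":40.2},{"offset":[0,0,0],"rotation":[0,0,0],"jaw":40.2}]'| grep -E "tool_pos|rot|opening|force"
python3 - <<'E'
from h import *
np.set_printoptions(precision=1,suppress=True)
im,d,r=look('scene')
for q in r:print(q)
cv2.imwrite("pics/c9.png",cv2.resize(im[110:260,210:410],(800,600),interpolation=cv2.INTER_CUBIC))
E
```

```text
tool_pos: [0.5705, 0.2503, 0.2382]
tcp_rot: [[1.0, 0.001, 0.0], [0.001, -1.0, -0.0], [0.0, 0.0, -1.0]]
contact_force: [0.9, 0.1, -0.8]
opening: 0.0404
grasp_force: 5.4
tool_pos: [0.6242, 0.0972, 0.2366]
contact_force: [-0.1, -0.4, -1.7]
opening: 0.0403
grasp_force: 5.4
tool_pos: [0.6774, -0.0547, 0.2365]
contact_force: [0.8, 0.5, -1.2]
opening: 0.04
grasp_force: 5.4
tool_pos: [0.6771, -0.0517, 0.2362]
tcp_rot: [[1.0, 0.002, 0.0], [0.002, -1.0, 0.001], [0.0, -0.001, -1.0]]
contact_force: [-0.2, 0.7, -1.1]
opening: 0.0402
grasp_force: 5.1
(array([332.7, 138.6,  -9.9]), np.float64(109.75), np.int64(317), array([701. , -61.6, 272.5]), [270.3, 185.8])
(array([527.9, 410.3, -33.7]), np.float64(13.75), np.int64(192), array([547.1, 397.4,  51.6]), [342.1, 191.8])
(array([702.1, 330.9, -15.3]), np.float64(138.125), np.int64(447), array([735.8, 302.1,  60.9]), [353.4, 221.1])
```

View pics/c9.png

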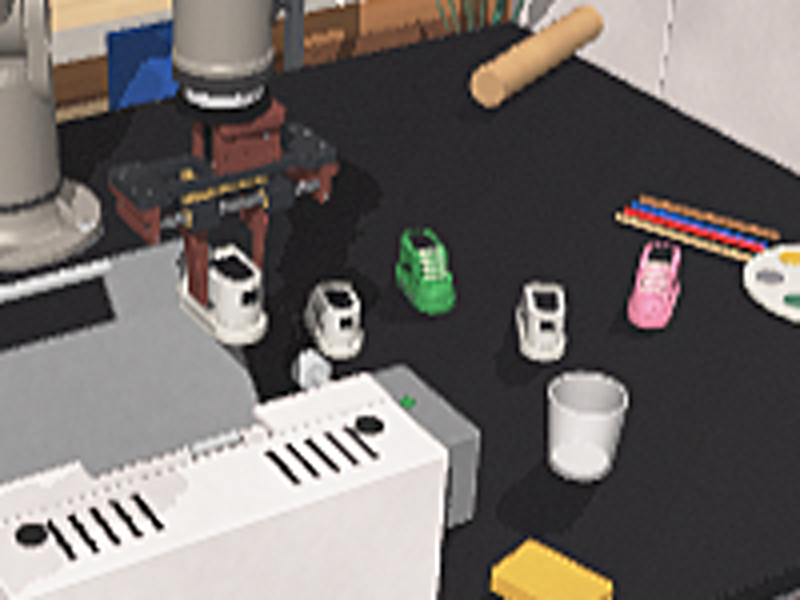

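```bash
python3 -m handwheel '[{"offset":[0,0.006,0.08],"rotation":[0,0,0],"jaw":40.2},{"offset":[0,0.006,0.16],"rotation":[0,0,0],"jaw":40.2},{"offset":[0,0.006,0.24],"rotation":[0,0,0],"jaw":40.2},{"offset":[0,0.006,0.32],"rotation":[0,0,0],"jaw":40.2},{"offset":[0,0.006,0.4],"rotation":[0,0,0],"jaw":40.2}]'| grep -E "tool_pos|opening|force"
python3 -m handwheel '[{"offset":[0,0,0.05],"rotation":[0,0,0],"jaw":40.2},{"offset":[0,0,0.09],"rotation":[0,0,0],"jaw":40.2},{"offset":[0,0,0.12],"rotation":[0,0,0],"jaw":40.2},{"offset":[0,0,0.12],"rotation":[0,0,0],"jaw":40.2}]'| grep -E "tool_pos|opening|force"
```

```text
tool_pos: [0.6774, -0.0544, 0.0751]
contact_force: [0.6, 0.8, -0.9]
opening: 0.0403
grasp_force: 5.1
tool_pos: [0.6766, -0.0553, 0.0266]
contact_force: [-0.6, 0.0, -1.0]
opening: 0.0404
grasp_force: 5.1
```

```bash
python3 -m handwheel '[{"offset":[0,0,0.01],"rotation":[0,0,0],"jaw":40.2},{"offset":[0,0,0.017],"rotation":[0,0,0],"jaw":40.2},{"offset":[0,0,0.021],"rotation":[0,0,0],"jaw":40.2},{"offset":[0,0,0.021],"rotation":[0,0,0],"jaw":40.2}]'| grep -E "tool_pos|opening|force"
python3 -m handwheel '[{"offset":[0,0,0.003],"rotation":[0,0,0],"jaw":40.2},{"offset":[0,0,0.005],"rotation":[0,0,0],"jaw":40.2},{"offset":[0,0,0.005],"rotation":[0,0,0],"jaw":40.2}]'| grep -E "tool_pos|opening|force"
```

```text
tool_pos: [0.6776, -0.0558, 0.0197]
contact_force: [0.3, 1.1, -1.5]
opening: 0.0399
grasp_force: 5.1
tool_pos: [0.6777, -0.0558, 0.0181]
contact_force: [-1.5, -0.9, 4.2]
opening: 0.0405
grasp_force: 4.8
```

```bash
python3 -m handwheel '[{"offset":[0,0,0],"rotation":[0,0,0],"jaw":41},{"offset":[0,0,0],"rotation":[0,0,0],"jaw":43},{"offset":[0,0,0],"rotation":[0,0,0],"jaw":52},{"offset":[0,0,0],"rotation":[0,0,0],"jaw":52},{"offset":[0,0,0],"rotation":[0,0,0],"jaw":52}]'| grep -E "tool_pos|opening|force"
python3 -m handwheel '[{"offset":[0,0,-0.04],"rotation":[0,0,0],"jaw":52},{"offset":[0,0,-0.1],"rotation":[0,0,0],"jaw":52},{"offset":[0,0,-0.2],"rotation":[0,0,0],"jaw":52},{"offset":[0,0,-0.32],"rotation":[0,0,0],"jaw":52},{"offset":[0,0,-0.44],"rotation":[0,0,0],"jaw":52}]'| grep -E "tool_pos|opening|force"
python3 -m handwheel '[{"offset":[0,0,-0.1],"rotation":[0,0,0],"jaw":60},{"offset":[0,0,-0.16],"rotation":[0,0,0],"jaw":70},{"offset":[0,0,-0.16],"rotation":[0,0,0],"jaw":70}]'| grep -E "tool_pos|opening|force"
python3 - <<'E'
from h import *
np.set_printoptions(precision=1,suppress=True)
for n in("scene","top"):
    im,d,r=look(n)
    for q in r:print(q)
E
```

```text
tool_pos: [0.6775, -0.0557, 0.0174]
contact_force: [0.9, 0.6, -0.6]
opening: 0.0521
grasp_force: 0.0
tool_pos: [0.6772, -0.0555, 0.1963]
contact_force: [1.0, 0.7, 0.2]
opening: 0.052
grasp_force: 0.0
tool_pos: [0.6798, -0.0551, 0.2636]
contact_force: [-0.0, 0.1, -0.4]
opening: 0.0693
grasp_force: 0.0
(array([416.8, 215.1, -18.6]), np.float64(17.0625), np.int64(212), array([435.9, 207.7,  51.4]), [291.1, 193.4])
(array([528.2, 410.9, -38.3]), np.float64(17.625), np.int64(182), array([547.2, 397.8,  51.3]), [344.3, 191.3])
(array([ 354.1, -539.1,   14.3]), np.float64(237.0625), np.int64(550), array([ 407. , -542.3,   91.8]), [111.1, 227.9])
(array([677.1, -56.5,   1.4]), np.float64(19.25), np.int64(355), array([670. , -55.5,  69.5]), [265.2, 156.4])
(array([528.3, 415.8, -32.9]), np.float64(41.875), np.int64(384), array([536.8, 407.2,  53.8]), [138.0, 202.0])
(array([417.6, 219.6, -13.8]), np.float64(24.0625), np.int64(395), array([427.1, 216. ,  54.2]), [192.3, 229.5])
```

```bash
for i in 1 2; do python3 -m handwheel '[{"offset":[-0.18,-0.58,0],"rotation":[0,0,0],"jaw":70},{"offset":[-0.18,-0.58,0],"rotation":[0,0,0],"jaw":70},{"offset":[-0.18,-0.58,0],"rotation":[0,0,0],"jaw":70},{"offset":[-0.18,-0.58,0],"rotation":[0,0,0],"jaw":70},{"offset":[-0.18,-0.58,0],"rotation":[0,0,0],"jaw":70}]'| grep -E "tool_pos"; done
python3 -m handwheel '[{"offset":[0,0,0.08],"rotation":[0,0,0.09],"jaw":70},{"offset":[0,0,0.16],"rotation":[0,0,0.18],"jaw":70},{"offset":[0,0,0.24],"rotation":[0,0,0.27],"jaw":70},{"offset":[0,0,0.32],"rotation":[0,0,0.36],"jaw":70},{"offset":[0,0,0.4],"rotation":[0,0,0.378],"jaw":70}]'| grep -E "tool_pos|force"
python3 -m handwheel '[{"offset":[0,0,0],"rotation":[0,0,0],"jaw":70},{"offset":[0,0,0],"rotation":[0,0,0],"jaw":70},{"offset":[0,0,0],"rotation":[0,0,0],"jaw":70}]'| grep -E "tool_pos|force|rot"
python3 - <<'E'
from h import *
np.set_printoptions(precision=1,suppress=True)
im,d,r=look("scene")
for q in r:print(q)
E
```

```text
tool_pos: [0.6032, 0.1786, 0.2559]
tool_pos: [0.5311, 0.4102, 0.2557]
tool_pos: [0.5338, 0.408, 0.0966]
contact_force: [-0.8, 1.2, -1.5]
grasp_force: 0.0
tool_pos: [0.5331, 0.4097, 0.0989]
tcp_rot: [[0.831, -0.557, -0.0], [-0.557, -0.831, 0.002], [-0.001, -0.002, -1.0]]
contact_force: [0.7, 0.2, 0.7]
grasp_force: 0.0
(array([528.7, 411.6, -39. ]), np.float64(24.0625), np.int64(175), array([549.6, 395.8,  50.9]), [343.9, 190.3])
(array([417.5, 215.4, -16.7]), np.float64(15.75), np.int64(223), array([434.9, 207.9,  52.4]), [292.7, 192.4])
```

```bash
python3 -m handwheel '[{"offset":[0.004,0,0.06],"rotation":[0,0,0],"jaw":70},{"offset":[0.004,0,0.12],"rotation":[0,0,0],"jaw":70},{"offset":[0.004,0,0.16],"rotation":[0,0,0],"jaw":70},{"offset":[0.004,0,0.19],"rotation":[0,0,0],"jaw":70},{"offset":[0.004,0,0.19],"rotation":[0,0,0],"jaw":70}]'| grep -E "tool_pos|force"
python3 -m handwheel '[{"offset":[0,0,0.02],"rotation":[0,0,0],"jaw":70},{"offset":[0,0,0.045],"rotation":[0,0,0],"jaw":65},{"offset":[0,0,0.066],"rotation":[0,0,0],"jaw":60},{"offset":[0,0,0.066],"rotation":[0,0,0],"jaw":55}]'| grep -E "tool_pos|force"
python3 -m handwheel '[{"offset":[0,0,0],"rotation":[0,0,0],"jaw":48},{"offset":[0,0,0],"rotation":[0,0,0],"jaw":45},{"offset":[0,0,0],"rotation":[0,0,0],"jaw":43},{"offset":[0,0,0],"rotation":[0,0,0],"jaw":41.5},{"offset":[0,0,0],"rotation":[0,0,0],"jaw":41}]'| grep -E "tool_pos|opening|force"
python3 -m handwheel '[{"offset":[0,0,0],"rotation":[0,0,0],"jaw":40.6},{"offset":[0,0,0],"rotation":[0,0,0],"jaw":40.4},{"offset":[0,0,0],"rotation":[0,0,0],"jaw":40.2},{"offset":[0,0,0],"rotation":[0,0,0],"jaw":40.2},{"offset":[0,0,0],"rotation":[0,0,0],"jaw":40.2}]'| grep -E "tool_pos|opening|force|rot"
```

```text
tool_pos: [0.5339, 0.4066, 0.0202]
contact_force: [0.1, 0.3, -0.5]
grasp_force: 0.0
tool_pos: [0.5337, 0.4067, -0.0064]
contact_force: [-0.2, 0.2, 0.2]
grasp_force: 0.0
tool_pos: [0.535, 0.4077, -0.0045]
contact_force: [0.3, 0.3, -0.3]
opening: 0.0413
grasp_force: 0.5
tool_pos: [0.5347, 0.4076, -0.0048]
tcp_rot: [[0.829, -0.559, 0.0], [-0.559, -0.829, 0.0], [0.0, -0.001, -1.0]]
contact_force: [1.4, 1.5, 1.7]
opening: 0.04
grasp_force: 0.9
```

```bash
python3 -m handwheel '[{"offset":[0,0,0],"rotation":[0,0,0],"jaw":40.0},{"offset":[0,0,0],"rotation":[0,0,0],"jaw":40.0},{"offset":[0,0,0],"rotation":[0,0,0],"jaw":40.0}]'| grep -E "opening|force"
python3 -m handwheel '[{"offset":[0,0,0],"rotation":[0,0,0],"jaw":39.9},{"offset":[0,0,0],"rotation":[0,0,0],"jaw":39.8},{"offset":[0,0,0],"rotation":[0,0,0],"jaw":39.8}]'| grep -E "opening|force"
```

```text
contact_force: [1.0, 1.7, 1.4]
opening: 0.0401
grasp_force: 0.9
contact_force: [1.6, 1.9, 1.4]
opening: 0.0403
grasp_force: 7.1
```

```bash
python3 -m handwheel '[{"offset":[0,0,-0.02],"rotation":[0,0,0],"jaw":39.8},{"offset":[0,0,-0.05],"rotation":[0,0,0],"jaw":39.8},{"offset":[0,0,-0.08],"rotation":[0,0,0],"jaw":39.8},{"offset":[0,0,-0.1],"rotation":[0,0,0],"jaw":39.8}]'| grep -E "tool_pos|opening|force"
python3 -m handwheel '[{"offset":[0,0,-0.1],"rotation":[0,0,-0.08],"jaw":39.8},{"offset":[0,0,-0.2],"rotation":[0,0,-0.16],"jaw":39.8},{"offset":[0,0,-0.3],"rotation":[0,0,-0.24],"jaw":39.8},{"offset":[0,0,-0.4],"rotation":[0,0,-0.32],"jaw":39.8},{"offset":[0,0,-0.5],"rotation":[0,0,-0.378],"jaw":39.8}]'| grep -E "tool_pos|rot|opening|force"
for i in 1 2 3; do python3 -m handwheel '[{"offset":[0.024,0.09,0],"rotation":[0,0,0],"jaw":39.8},{"offset":[0.048,0.18,0],"rotation":[0,0,0],"jaw":39.8},{"offset":[0.072,0.27,0],"rotation":[0,0,0],"jaw":39.8},{"offset":[0.095,0.36,0],"rotation":[0,0,0],"jaw":39.8},{"offset":[0.119,0.45,0],"rotation":[0,0,0],"jaw":39.8}]'| grep -E "tool_pos|force"; done
python3 -m handwheel '[{"offset":[0,0,0],"rotation":[0,0,0],"jaw":39.8},{"offset":[0,0,0],"rotation":[0,0,0],"jaw":39.8},{"offset":[0,0,0],"rotation":[0,0,0],"jaw":39.8}]'| grep -E "tool_pos|rot|opening|force"
```

```text
tool_pos: [0.535, 0.4075, 0.0368]
contact_force: [0.8, 0.3, -0.9]
opening: 0.0399
grasp_force: 7.1
tool_pos: [0.5343, 0.4068, 0.2376]
tcp_rot: [[1.0, 0.005, 0.001], [0.005, -1.0, 0.0], [0.001, -0.0, -1.0]]
contact_force: [0.7, 0.8, -0.4]
opening: 0.04
grasp_force: 7.1
tool_pos: [0.5822, 0.2256, 0.2358]
contact_force: [0.2, -0.4, -0.7]
grasp_force: 7.1
tool_pos: [0.6299, 0.0458, 0.2359]
contact_force: [0.6, -0.2, -1.4]
grasp_force: 7.1
tool_pos: [0.6776, -0.1341, 0.2358]
contact_force: [0.1, -0.2, -1.3]
grasp_force: 7.1
tool_pos: [0.6775, -0.1308, 0.2353]
tcp_rot: [[1.0, 0.002, 0.0], [0.002, -1.0, 0.001], [0.0, -0.001, -1.0]]
contact_force: [-0.3, -0.2, -0.6]
opening: 0.0401
grasp_force: 7.1
```

```bash
python3 -m handwheel '[{"offset":[0,0.003,0.08],"rotation":[0,0,0],"jaw":39.8},{"offset":[0,0.003,0.16],"rotation":[0,0,0],"jaw":39.8},{"offset":[0,0.003,0.24],"rotation":[0,0,0],"jaw":39.8},{"offset":[0,0.003,0.32],"rotation":[0,0,0],"jaw":39.8},{"offset":[0,0.003,0.4],"rotation":[0,0,0],"jaw":39.8}]'| grep -E "tool_pos|opening|force"
python3 -m handwheel '[{"offset":[0,0,0.05],"rotation":[0,0,0],"jaw":39.8},{"offset":[0,0,0.09],"rotation":[0,0,0],"jaw":39.8},{"offset":[0,0,0.12],"rotation":[0,0,0],"jaw":39.8},{"offset":[0,0,0.12],"rotation":[0,0,0],"jaw":39.8}]'| grep -E "tool_pos|opening|force"
python3 -m handwheel '[{"offset":[0,0,0.01],"rotation":[0,0,0],"jaw":39.8},{"offset":[0,0,0.017],"rotation":[0,0,0],"jaw":39.8},{"offset":[0,0,0.02],"rotation":[0,0,0],"jaw":39.8},{"offset":[0,0,0.02],"rotation":[0,0,0],"jaw":39.8}]'| grep -E "tool_pos|opening|force"
```

```text
tool_pos: [0.6778, -0.1313, 0.0744]
contact_force: [0.3, -0.3, -1.1]
opening: 0.0399
grasp_force: 7.1
tool_pos: [0.6769, -0.1328, 0.0258]
contact_force: [-0.1, -0.4, -0.9]
opening: 0.04
grasp_force: 7.1
tool_pos: [0.6779, -0.1339, 0.0194]
contact_force: [0.3, -0.5, -0.5]
opening: 0.0397
grasp_force: 7.1
```

```bash
python3 -m handwheel '[{"offset":[0,0,0.003],"rotation":[0,0,0],"jaw":39.8},{"offset":[0,0,0.006],"rotation":[0,0,0],"jaw":39.8},{"offset":[0,0,0.006],"rotation":[0,0,0],"jaw":39.8}]'| grep -E "tool_pos|opening|force"
python3 -m handwheel '[{"offset":[0,0,0],"rotation":[0,0,0],"jaw":41},{"offset":[0,0,0],"rotation":[0,0,0],"jaw":43},{"offset":[0,0,0],"rotation":[0,0,0],"jaw":52},{"offset":[0,0,0],"rotation":[0,0,0],"jaw":52},{"offset":[0,0,0],"rotation":[0,0,0],"jaw":52}]'| grep -E "tool_pos|opening|force"
python3 -m handwheel '[{"offset":[0,0,-0.04],"rotation":[0,0,0],"jaw":52},{"offset":[0,0,-0.1],"rotation":[0,0,0],"jaw":52},{"offset":[0,0,-0.2],"rotation":[0,0,0],"jaw":52},{"offset":[0,0,-0.32],"rotation":[0,0,0],"jaw":52},{"offset":[0,0,-0.44],"rotation":[0,0,0],"jaw":52}]'| grep -E "tool_pos|opening|force"
python3 -m handwheel '[{"offset":[0,0,-0.1],"rotation":[0,0,0],"jaw":60},{"offset":[0,0,-0.16],"rotation":[0,0,0],"jaw":70},{"offset":[0,0,-0.16],"rotation":[0,0,0],"jaw":70},{"offset":[0,0,-0.16],"rotation":[0,0,0],"jaw":70}]'| grep -E "tool_pos|opening|force"
python3 - <<'E'
from h import *
np.set_printoptions(precision=1,suppress=True)
for n in("scene","top"):
    im,d,r=look(n)
    for q in r:print(q)
E
```

```text
tool_pos: [0.6779, -0.1339, 0.017]
contact_force: [-0.5, -0.1, 1.6]
opening: 0.0398
grasp_force: 7.1
tool_pos: [0.6777, -0.1338, 0.0166]
contact_force: [0.6, -0.0, 0.1]
opening: 0.0522
grasp_force: 0.0
tool_pos: [0.6774, -0.1338, 0.1956]
contact_force: [1.7, -0.1, 0.1]
opening: 0.0515
grasp_force: 0.0
tool_pos: [0.6776, -0.1338, 0.2575]
contact_force: [0.1, 0.6, -0.5]
opening: 0.0699
grasp_force: 0.0
(array([417.2, 215.4, -19.7]), np.float64(16.0), np.int64(208), array([435.8, 207.2,  51.7]), [291.2, 191.0])
(array([415.4, 218.8, -14.6]), np.float64(25.375), np.int64(366), array([426.1, 215.8,  54. ]), [192.6, 226.6])
(array([ 674.8, -128.1,   -6.1]), np.float64(110.5625), np.int64(247), array([ 667.3, -125.3,   69.5]), [283.6, 157.7])
```

```bash
for i in 1 2; do python3 -m handwheel '[{"offset":[-0.317,-0.436,0],"rotation":[0,0,0],"jaw":70},{"offset":[-0.317,-0.436,0],"rotation":[0,0,0],"jaw":70},{"offset":[-0.317,-0.436,0],"rotation":[0,0,0],"jaw":70},{"offset":[-0.317,-0.436,0],"rotation":[0,0,0],"jaw":70},{"offset":[-0.317,-0.436,0],"rotation":[0,0,0],"jaw":70}]'| grep -E "tool_pos"; done
python3 -m handwheel '[{"offset":[0,0,0.08],"rotation":[0,0,0.09],"jaw":70},{"offset":[0,0,0.16],"rotation":[0,0,0.18],"jaw":70},{"offset":[0,0,0.24],"rotation":[0,0,0.19],"jaw":70},{"offset":[0,0,0.32],"rotation":[0,0,0.19],"jaw":70},{"offset":[0,0,0.4],"rotation":[0,0,0.19],"jaw":70}]'| grep -E "tool_pos|force"
python3 -m handwheel '[{"offset":[0,0,0],"rotation":[0,0,0],"jaw":70},{"offset":[0,0,0],"rotation":[0,0,0],"jaw":70},{"offset":[0,0,0],"rotation":[0,0,0],"jaw":70}]'| grep -E "tool_pos|force|rot"
python3 - <<'E'
from h import *
np.set_printoptions(precision=1,suppress=True)
im,d,r=look("scene")
for q in r:print(q)
cv2.imwrite("pics/c10.png",cv2.resize(im[130:280,190:390],(800,600),interpolation=cv2.INTER_CUBIC))
im,d=snapshot("top"); cv2.imwrite("pics/t10.png",cv2.resize(im[110:200,200:360],(800,450),interpolation=cv2.INTER_CUBIC))
E
```

```text
tool_pos: [0.5474, 0.0456, 0.2559]
tool_pos: [0.4206, 0.2188, 0.2562]
tool_pos: [0.4239, 0.2142, 0.0949]
contact_force: [0.5, -0.9, -1.2]
grasp_force: 0.0
tool_pos: [0.425, 0.2153, 0.098]
tcp_rot: [[0.956, -0.294, 0.002], [-0.294, -0.956, 0.001], [0.001, -0.002, -1.0]]
contact_force: [-0.5, -0.9, -0.2]
grasp_force: 0.0
(array([417.2, 213.8, -11.2]), np.float64(20.0625), np.int64(245), array([435.2, 207.9,  51.3]), [293.3, 190.8])
```

```bash
python3 -m handwheel '[{"offset":[0,0,0.06],"rotation":[0,0,0],"jaw":70},{"offset":[0,0,0.12],"rotation":[0,0,0],"jaw":70},{"offset":[0,0,0.16],"rotation":[0,0,0],"jaw":70},{"offset":[0,0,0.19],"rotation":[0,0,0],"jaw":70},{"offset":[0,0,0.19],"rotation":[0,0,0],"jaw":70}]'| grep -E "tool_pos|force"
python3 -m handwheel '[{"offset":[0,0,0.02],"rotation":[0,0,0],"jaw":70},{"offset":[0,0,0.045],"rotation":[0,0,0],"jaw":65},{"offset":[0,0,0.064],"rotation":[0,0,0],"jaw":60},{"offset":[0,0,0.064],"rotation":[0,0,0],"jaw":55}]'| grep -E "tool_pos|force"
python3 -m handwheel '[{"offset":[0,0,0],"rotation":[0,0,0],"jaw":48},{"offset":[0,0,0],"rotation":[0,0,0],"jaw":45},{"offset":[0,0,0],"rotation":[0,0,0],"jaw":43},{"offset":[0,0,0],"rotation":[0,0,0],"jaw":41.5},{"offset":[0,0,0],"rotation":[0,0,0],"jaw":41}]'| grep -E "tool_pos|opening|force"
python3 -m handwheel '[{"offset":[0,0,0],"rotation":[0,0,0],"jaw":40.6},{"offset":[0,0,0],"rotation":[0,0,0],"jaw":40.4},{"offset":[0,0,0],"rotation":[0,0,0],"jaw":40.2},{"offset":[0,0,0],"rotation":[0,0,0],"jaw":40.1},{"offset":[0,0,0],"rotation":[0,0,0],"jaw":40.1}]'| grep -E "tool_pos|opening|force|rot"
```

```text
tool_pos: [0.4234, 0.2146, 0.02]
contact_force: [-0.7, -0.3, 0.1]
grasp_force: 0.0
tool_pos: [0.4232, 0.2145, -0.0059]
contact_force: [0.1, 0.7, 0.5]
grasp_force: 0.0
tool_pos: [0.4242, 0.2151, -0.0047]
contact_force: [1.4, 2.1, -0.4]
opening: 0.0413
grasp_force: 0.5
tool_pos: [0.4243, 0.2153, -0.0047]
tcp_rot: [[0.956, -0.293, 0.001], [-0.293, -0.956, 0.001], [0.001, -0.001, -1.0]]
contact_force: [2.1, 2.0, 1.8]
opening: 0.0401
grasp_force: 1.2
```

View pics/t10.png

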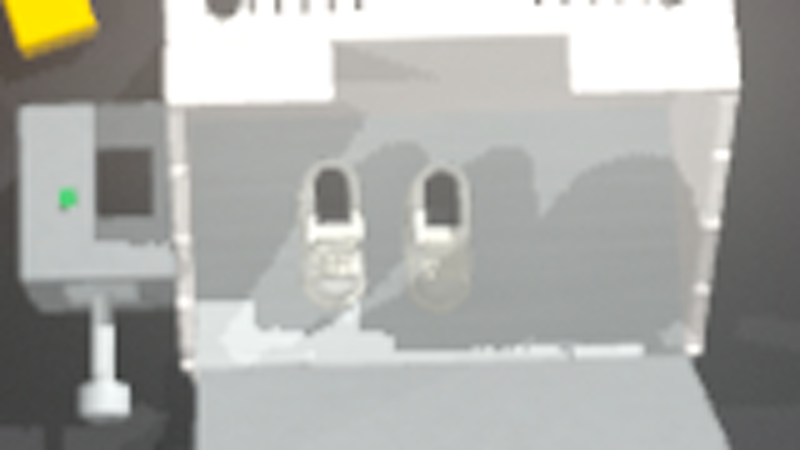

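The top crop shows both trainers standing in the dryer at (332,240) and (440,240) with toes towards the hatch, and the knob out at (105,395).

```bash
python3 -m handwheel '[{"offset":[0,0,0],"rotation":[0,0,0],"jaw":39.9},{"offset":[0,0,0],"rotation":[0,0,0],"jaw":39.8},{"offset":[0,0,0],"rotation":[0,0,0],"jaw":39.8},{"offset":[0,0,0],"rotation":[0,0,0],"jaw":39.8}]'| grep -E "opening|force"
python3 -m handwheel '[{"offset":[0,0,-0.01],"rotation":[0,0,0],"jaw":39.8},{"offset":[0,0,-0.03],"rotation":[0,0,0],"jaw":39.8},{"offset":[0,0,-0.06],"rotation":[0,0,0],"jaw":39.8},{"offset":[0,0,-0.1],"rotation":[0,0,0],"jaw":39.8}]'| grep -E "tool_pos|opening|force"
```

```text
contact_force: [3.0, 3.6, 3.6]
opening: 0.0401
grasp_force: 7.0
tool_pos: [0.4229, 0.214, 0.0355]
contact_force: [-1.0, 0.7, -0.7]
opening: 0.0399
grasp_force: 7.1
```

```bash
python3 -m handwheel '[{"offset":[0,0,-0.1],"rotation":[0,0,-0.08],"jaw":39.8},{"offset":[0,0,-0.2],"rotation":[0,0,-0.16],"jaw":39.8},{"offset":[0,0,-0.3],"rotation":[0,0,-0.19],"jaw":39.8},{"offset":[0,0,-0.4],"rotation":[0,0,-0.19],"jaw":39.8},{"offset":[0,0,-0.5],"rotation":[0,0,-0.19],"jaw":39.8}]'| grep -E "tool_pos|rot|opening|force"
for i in 1 2 3; do python3 -m handwheel '[{"offset":[0.042,0.07,0],"rotation":[0,0,0],"jaw":39.8},{"offset":[0.085,0.141,0],"rotation":[0,0,0],"jaw":39.8},{"offset":[0.127,0.212,0],"rotation":[0,0,0],"jaw":39.8},{"offset":[0.17,0.283,0],"rotation":[0,0,0],"jaw":39.8},{"offset":[0.212,0.354,0],"rotation":[0,0,0],"jaw":39.8}]'| grep -E "tool_pos|force"; done
python3 -m handwheel '[{"offset":[0,0,0],"rotation":[0,0,0],"jaw":39.8},{"offset":[0,0,0],"rotation":[0,0,0],"jaw":39.8},{"offset":[0,0,0],"rotation":[0,0,0],"jaw":39.8}]'| grep -E "tool_pos|rot|opening|force"
```

```text
tool_pos: [0.4229, 0.214, 0.2374]
tcp_rot: [[1.0, 0.0, -0.0], [0.0, -1.0, -0.0], [-0.0, 0.0, -1.0]]
contact_force: [1.3, 0.2, -0.8]
opening: 0.04
grasp_force: 7.1
tool_pos: [0.5084, 0.0717, 0.2357]
contact_force: [0.1, 0.7, -0.3]
grasp_force: 7.1
tool_pos: [0.5932, -0.0695, 0.2357]
contact_force: [0.5, 1.2, -3.0]
grasp_force: 7.1
tool_pos: [0.6781, -0.2108, 0.2356]
contact_force: [0.8, -0.1, -1.6]
grasp_force: 7.1
tool_pos: [0.6779, -0.2083, 0.2353]
tcp_rot: [[1.0, 0.002, -0.001], [0.002, -1.0, 0.001], [-0.001, -0.001, -1.0]]
contact_force: [-0.1, -0.1, -1.2]
opening: 0.04
grasp_force: 7.1
```

```bash
python3 -m handwheel '[{"offset":[0,0.003,0.08],"rotation":[0,0,0],"jaw":39.8},{"offset":[0,0.003,0.16],"rotation":[0,0,0],"jaw":39.8},{"offset":[0,0.003,0.24],"rotation":[0,0,0],"jaw":39.8},{"offset":[0,0.003,0.32],"rotation":[0,0,0],"jaw":39.8},{"offset":[0,0.003,0.4],"rotation":[0,0,0],"jaw":39.8}]'| grep -E "tool_pos|opening|force"
python3 -m handwheel '[{"offset":[0,0,0.05],"rotation":[0,0,0],"jaw":39.8},{"offset":[0,0,0.09],"rotation":[0,0,0],"jaw":39.8},{"offset":[0,0,0.12],"rotation":[0,0,0],"jaw":39.8},{"offset":[0,0,0.12],"rotation":[0,0,0],"jaw":39.8}]'| grep -E "tool_pos|opening|force"
python3 -m handwheel '[{"offset":[0,0,0.01],"rotation":[0,0,0],"jaw":39.8},{"offset":[0,0,0.017],"rotation":[0,0,0],"jaw":39.8},{"offset":[0,0,0.02],"rotation":[0,0,0],"jaw":39.8},{"offset":[0,0,0.02],"rotation":[0,0,0],"jaw":39.8}]'| grep -E "tool_pos|opening|force"
python3 -m handwheel '[{"offset":[0,0,0.003],"rotation":[0,0,0],"jaw":39.8},{"offset":[0,0,0.006],"rotation":[0,0,0],"jaw":39.8},{"offset":[0,0,0.006],"rotation":[0,0,0],"jaw":39.8}]'| grep -E "tool_pos|opening|force"
```

```text
tool_pos: [0.6783, -0.2091, 0.0747]
contact_force: [0.5, -0.1, -1.8]
opening: 0.0402
grasp_force: 7.1
tool_pos: [0.6776, -0.2101, 0.0259]
contact_force: [-0.8, 0.3, -1.5]
opening: 0.0398
grasp_force: 7.1
tool_pos: [0.6787, -0.2111, 0.0194]
contact_force: [0.4, -0.3, -1.9]
opening: 0.04
grasp_force: 7.1
tool_pos: [0.6788, -0.2111, 0.0173]
contact_force: [-0.9, 0.1, 2.6]
opening: 0.04
grasp_force: 7.1
```

```bash
python3 -m handwheel '[{"offset":[0,0,0],"rotation":[0,0,0],"jaw":41},{"offset":[0,0,0],"rotation":[0,0,0],"jaw":43},{"offset":[0,0,0],"rotation":[0,0,0],"jaw":52},{"offset":[0,0,0],"rotation":[0,0,0],"jaw":52},{"offset":[0,0,0],"rotation":[0,0,0],"jaw":52}]'| grep -E "tool_pos|opening|force"
python3 -m handwheel '[{"offset":[0,0,-0.04],"rotation":[0,0,0],"jaw":52},{"offset":[0,0,-0.1],"rotation":[0,0,0],"jaw":52},{"offset":[0,0,-0.2],"rotation":[0,0,0],"jaw":52},{"offset":[0,0,-0.32],"rotation":[0,0,0],"jaw":52},{"offset":[0,0,-0.44],"rotation":[0,0,0],"jaw":52}]'| grep -E "tool_pos|opening|force"
python3 -m handwheel '[{"offset":[0,0,-0.12],"rotation":[0,0,0],"jaw":52},{"offset":[0,0,-0.26],"rotation":[0,0,0],"jaw":36},{"offset":[0,0,-0.26],"rotation":[0,0,0],"jaw":36}]'| grep -E "tool_pos|opening|force"
python3 -m handwheel '[{"offset":[-0.285,-0.1,0],"rotation":[0,0,0],"jaw":36},{"offset":[-0.285,-0.1,0],"rotation":[0,0,0],"jaw":36},{"offset":[-0.285,-0.1,0],"rotation":[0,0,0],"jaw":36}]'| grep -E "tool_pos"
python3 -m handwheel '[{"offset":[-0.285,-0.1,0],"rotation":[0,0,0],"jaw":36},{"offset":[-0.285,-0.1,0],"rotation":[0,0,0],"jaw":36},{"offset":[-0.285,-0.1,0],"rotation":[0,0,0],"jaw":36},{"offset":[-0.285,-0.1,0],"rotation":[0,0,0],"jaw":36}]'| grep -E "tool_pos"
for i in 1 2; do python3 -m handwheel '[{"offset":[0,0,0],"rotation":[0,0,-0.477],"jaw":36},{"offset":[0,0,0],"rotation":[0,0,-0.477],"jaw":36},{"offset":[0,0,0],"rotation":[0,0,-0.477],"jaw":36},{"offset":[0,0,0],"rotation":[0,0,-0.477],"jaw":36},{"offset":[0,0,0],"rotation":[0,0,-0.477],"jaw":36}]'| grep -E "tool_pos"; done
python3 -m handwheel '[{"offset":[0,0,0],"rotation":[0,0,-0.046],"jaw":36},{"offset":[0,0,0],"rotation":[0,0,-0.046],"jaw":36},{"offset":[0,0,0],"rotation":[0,0,-0.046],"jaw":36}]'| grep -E "tool_pos|rot|time"
python3 - <<'E'
from h import *
np.set_printoptions(precision=1,suppress=True)
im,d,r=look("top")
for q in r:print(q)
cv2.imwrite("pics/t11.png",cv2.resize(im[110:230,170:330],(800,600),interpolation=cv2.INTER_CUBIC))
E
```

```text
tool_pos: [0.6785, -0.211, 0.0166]
contact_force: [0.5, 0.2, -1.0]
opening: 0.0516
grasp_force: 0.0
tool_pos: [0.6783, -0.2109, 0.1956]
contact_force: [0.7, -0.9, -0.1]
opening: 0.052
grasp_force: 0.0
tool_pos: [0.6816, -0.2119, 0.3066]
contact_force: [0.5, 0.1, -0.2]
opening: 0.0392
grasp_force: 0.0
tool_pos: [0.5609, -0.17, 0.2975]
tool_pos: [0.4482, -0.1305, 0.2979]
tool_pos: [0.4517, -0.1315, 0.2971]
tool_pos: [0.4517, -0.1315, 0.2971]
time_s: 55.55
tool_pos: [0.4512, -0.1314, 0.2969]
tcp_rot: [[0.002, 1.0, 0.001], [1.0, -0.002, -0.0], [-0.0, 0.001, -1.0]]
(array([677.3, -56.8,   6.5]), np.float64(22.375), np.int64(349), array([669.4, -55.1,  69.1]), [268.0, 157.9])
(array([ 675.8, -136.3,   -0. ]), np.float64(46.1875), np.int64(334), array([ 666.1, -131.7,   72.3]), [289.1, 157.7])
(array([ 686. , -215.3,   -0.8]), np.float64(146.9375), np.int64(230), array([ 679.9, -209.7,   74.2]), [307.1, 147.9])
```

View pics/t11.png

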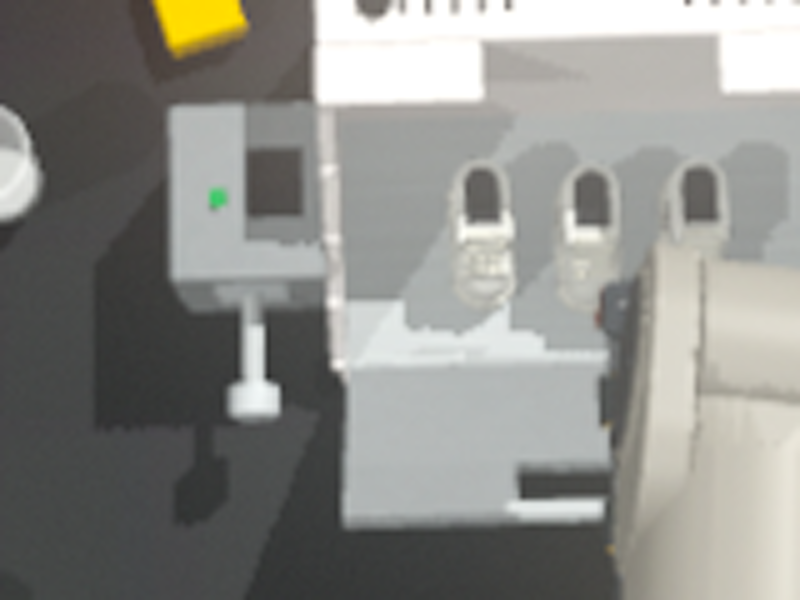

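All three trainers stand inside at (483,235), (590,238) and (695,205+), toes towards the hatch. Next I grip the bar and close the hatch.

```bash
python3 -m handwheel '[{"offset":[0,0.003,0.1],"rotation":[0,0,0],"jaw":36},{"offset":[0,0.003,0.2],"rotation":[0,0,0],"jaw":36},{"offset":[0,0.003,0.3],"rotation":[0,0,0],"jaw":36},{"offset":[0,0.003,0.37],"rotation":[0,0,0],"jaw":36},{"offset":[0,0.003,0.41],"rotation":[0,0,0],"jaw":36}]'| grep -E "tool_pos|opening|force"
python3 -m handwheel '[{"offset":[0,0,0],"rotation":[0,0,0],"jaw":8},{"offset":[0,0,0],"rotation":[0,0,0],"jaw":8},{"offset":[0,0,0],"rotation":[0,0,0],"jaw":8},{"offset":[0,0,0],"rotation":[0,0,0],"jaw":8},{"offset":[0,0,0],"rotation":[0,0,0],"jaw":8}]'| grep -E "tool_pos|opening|force"
python3 -c "
import numpy as np
r=.192;a=np.radians(131.1-np.arange(16)*84.8/15)
x=r*np.cos(a);z=r*np.sin(a)
for c in range(3):
  for k in range(1,6): print(round((x[5*c+k]-x[5*c])/.4,3),round(-(z[5*c+k]-z[5*c])/.4,3))
"
```

```text
tool_pos: [0.4504, -0.1309, 0.1303]
contact_force: [0.9, -0.6, 0.4]
opening: 0.036
grasp_force: 0.0
tool_pos: [0.4526, -0.1313, 0.1339]
contact_force: [-0.8, -0.1, 5.5]
opening: 0.0132
grasp_force: 30.0
0.037 -0.029
0.077 -0.055
0.119 -0.076
0.163 -0.094
0.209 -0.106
0.047 -0.008
0.094 -0.012
0.141 -0.011
0.188 -0.005
0.234 0.005
0.045 0.015
0.088 0.034
0.129 0.057
0.168 0.085
0.204 0.116
```

```bash
python3 -m handwheel '[{"offset":[0,0.037,-0.029],"rotation":[0,0,0],"jaw":8},{"offset":[0,0.077,-0.055],"rotation":[0,0,0],"jaw":8},{"offset":[0,0.119,-0.076],"rotation":[0,0,0],"jaw":8},{"offset":[0,0.163,-0.094],"rotation":[0,0,0],"jaw":8},{"offset":[0,0.209,-0.106],"rotation":[0,0,0],"jaw":8}]'| grep -E "tool_pos|opening|force"
python3 -m handwheel '[{"offset":[0,0.047,-0.008],"rotation":[0,0,0],"jaw":8},{"offset":[0,0.094,-0.012],"rotation":[0,0,0],"jaw":8},{"offset":[0,0.141,-0.011],"rotation":[0,0,0],"jaw":8},{"offset":[0,0.188,-0.005],"rotation":[0,0,0],"jaw":8},{"offset":[0,0.234,0.005],"rotation":[0,0,0],"jaw":8}]'| grep -E "tool_pos|opening|force"
```

```text
tool_pos: [0.5336, -0.1316, 0.1762]
contact_force: [-6.1, 0.1, 3.9]
opening: 0.0131
grasp_force: 30.0
tool_pos: [0.6284, -0.1319, 0.1734]
contact_force: [-2.2, -0.0, 2.6]
opening: 0.0134
grasp_force: 30.0
```

```bash
python3 -m handwheel '[{"offset":[0,0.045,0.015],"rotation":[0,0,0],"jaw":8},{"offset":[0,0.088,0.034],"rotation":[0,0,0],"jaw":8},{"offset":[0,0.129,0.057],"rotation":[0,0,0],"jaw":8},{"offset":[0,0.168,0.085],"rotation":[0,0,0],"jaw":8},{"offset":[0,0.204,0.116],"rotation":[0,0,0],"jaw":8}]'| grep -E "tool_pos|opening|force"
python3 -m handwheel '[{"offset":[0,0.004,0.004],"rotation":[0,0,0],"jaw":8},{"offset":[0,0.008,0.008],"rotation":[0,0,0],"jaw":8},{"offset":[0,0.008,0.008],"rotation":[0,0,0],"jaw":8}]'| grep -E "tool_pos|opening|force"
```

```text
tool_pos: [0.7103, -0.1319, 0.1266]
contact_force: [-2.7, -0.7, 3.0]
opening: 0.0132
grasp_force: 30.0
tool_pos: [0.7127, -0.132, 0.1241]
contact_force: [-3.1, -2.4, 2.6]
opening: 0.0132
grasp_force: 30.0
```

```bash
python3 -m handwheel '[{"offset":[0,0.005,0.005],"rotation":[0,0,0],"jaw":8},{"offset":[0,0.009,0.009],"rotation":[0,0,0],"jaw":8},{"offset":[0,0.009,0.009],"rotation":[0,0,0],"jaw":8}]'| grep -E "tool_pos|opening|force"
python3 -m handwheel '[{"offset":[0,0.003,0.003],"rotation":[0,0,0],"jaw":8},{"offset":[0,0.006,0.006],"rotation":[0,0,0],"jaw":8},{"offset":[0,0.006,0.006],"rotation":[0,0,0],"jaw":8}]'| grep -E "tool_pos|opening|force"
```

```text
tool_pos: [0.7126, -0.132, 0.1238]
contact_force: [-24.3, 1.1, 27.6]
opening: 0.0136
grasp_force: 30.0
tool_pos: [0.7125, -0.132, 0.1235]
contact_force: [-36.9, 1.2, 44.0]
opening: 0.0127
grasp_force: 30.0
```

```bash
python3 -m handwheel '[{"offset":[0,-0.012,-0.012],"rotation":[0,0,0],"jaw":8},{"offset":[0,-0.014,-0.014],"rotation":[0,0,0],"jaw":8}]'| grep -E "tool_pos|opening|force"
python3 -m handwheel '[{"offset":[0,0,0],"rotation":[0,0,0],"jaw":32},{"offset":[0,0,0],"rotation":[0,0,0],"jaw":32},{"offset":[0,0,0],"rotation":[0,0,0],"jaw":32},{"offset":[0,0,0],"rotation":[0,0,0],"jaw":32}]'| grep -E "tool_pos|opening|force"
python3 -m handwheel '[{"offset":[0,0,-0.05],"rotation":[0,0,0],"jaw":32},{"offset":[0,0,-0.15],"rotation":[0,0,0],"jaw":32},{"offset":[0,0,-0.25],"rotation":[0,0,0],"jaw":32},{"offset":[0,0,-0.35],"rotation":[0,0,0],"jaw":32},{"offset":[0,0,-0.42],"rotation":[0,0,0],"jaw":32}]'| grep -E "tool_pos|opening|force"
for i in 1 2; do python3 -m handwheel '[{"offset":[0,0,0],"rotation":[0,0,0.477],"jaw":0},{"offset":[0,0,0],"rotation":[0,0,0.477],"jaw":0},{"offset":[0,0,0],"rotation":[0,0,0.477],"jaw":0},{"offset":[0,0,0],"rotation":[0,0,0.477],"jaw":0},{"offset":[0,0,0],"rotation":[0,0,0.477],"jaw":0}]'| grep -E "tool_pos"; done
python3 -m handwheel '[{"offset":[0,0,0],"rotation":[0,0,0.046],"jaw":0},{"offset":[0,0,0],"rotation":[0,0,0.046],"jaw":0},{"offset":[0,0,0],"rotation":[0,0,0.046],"jaw":0}]'| grep -E "tool_pos|rot|time|opening"
python3 - <<'E'
from h import *
z=np.load("top0.npz")
im,d=snapshot("top")
for nm,dd in(("before",z["d"]),("now",d)):
    P,u,v=pts("top",dd)
    for y0 in (-.005,-.262):
        w=(abs(P[:,1]-y0)<.03)&(P[:,0]>.60)&(P[:,0]<.70)&(P[:,2]<.2)
        A=np.c_[P[w,0],np.ones(w.sum())];c=np.linalg.lstsq(A,P[w,2],rcond=None)[0]
        print(nm,y0,w.sum(),"slope",np.degrees(np.arctan(c[0])).round(2),"z@.65",(c[0]*.65+c[1]).round(4))
E
```

```text
tool_pos: [0.7126, -0.132, 0.1241]
contact_force: [-1.5, -3.1, 1.0]
opening: 0.0131
grasp_force: 30.0
tool_pos: [0.7145, -0.1303, 0.1227]
contact_force: [0.0, 0.7, 0.0]
opening: 0.0322
grasp_force: 0.0
tool_pos: [0.7151, -0.1308, 0.2944]
contact_force: [0.6, -0.1, -0.3]
opening: 0.0322
grasp_force: 0.0
tool_pos: [0.7144, -0.1306, 0.2908]
tool_pos: [0.7144, -0.1306, 0.2908]
time_s: 61.45
tool_pos: [0.7142, -0.1307, 0.2909]
tcp_rot: [[1.0, 0.003, -0.0], [0.003, -1.0, 0.0], [-0.0, -0.0, -1.0]]
opening: 0.0004
before -0.005 630 slope 45.53 z@.65 0.1187
before -0.262 628 slope 45.41 z@.65 0.1181
now -0.005 617 slope 44.56 z@.65 0.1161
now -0.262 326 slope 45.15 z@.65 0.1152
```

```bash
for i in 1 2; do python3 -m handwheel '[{"offset":[-0.262,-0.303,0],"rotation":[0,0,0],"jaw":0},{"offset":[-0.262,-0.303,0],"rotation":[0,0,0],"jaw":0},{"offset":[-0.262,-0.303,0],"rotation":[0,0,0],"jaw":0},{"offset":[-0.262,-0.303,0],"rotation":[0,0,0],"jaw":0}]'| grep -E "tool_pos"; done
python3 -m handwheel '[{"offset":[0,0,0.1],"rotation":[0,0,0],"jaw":0},{"offset":[0,0,0.2],"rotation":[0,0,0],"jaw":0},{"offset":[0,0,0.3],"rotation":[0,0,0],"jaw":0},{"offset":[0,0,0.4],"rotation":[0,0,0],"jaw":0},{"offset":[0,0,0.45],"rotation":[0,0,0],"jaw":0}]'| grep -E "tool_pos|force"
python3 -m handwheel '[{"offset":[0,0,0.08],"rotation":[0,0,0],"jaw":0},{"offset":[0,0,0.16],"rotation":[0,0,0],"jaw":0},{"offset":[0,0,0.22],"rotation":[0,0,0],"jaw":0},{"offset":[0,0,0.22],"rotation":[0,0,0],"jaw":0},{"offset":[0,0,0.22],"rotation":[0,0,0],"jaw":0}]'| grep -E "tool_pos|force|rot"
```

```text
tool_pos: [0.6065, -0.0042, 0.2915]
tool_pos: [0.5016, 0.1159, 0.2915]
tool_pos: [0.5034, 0.1097, 0.108]
contact_force: [0.5, 0.3, 0.2]
grasp_force: 0.0
tool_pos: [0.5051, 0.1106, 0.0233]
tcp_rot: [[1.0, 0.0, -0.0], [0.0, -1.0, -0.0], [-0.0, 0.0, -1.0]]
contact_force: [-0.6, -0.3, 0.5]
grasp_force: 0.0
```

```bash
python3 -m handwheel '[{"offset":[0.03,-0.003,0],"rotation":[0,0,0],"jaw":0},{"offset":[0.06,-0.003,0],"rotation":[0,0,0],"jaw":0},{"offset":[0.09,-0.003,0],"rotation":[0,0,0],"jaw":0},{"offset":[0.115,-0.003,0],"rotation":[0,0,0],"jaw":0},{"offset":[0.135,-0.003,0],"rotation":[0,0,0],"jaw":0}]'| grep -E "tool_pos|force"
python3 -m handwheel '[{"offset":[0.008,0,0],"rotation":[0,0,0],"jaw":0},{"offset":[0.012,0,0],"rotation":[0,0,0],"jaw":0},{"offset":[0.012,0,0],"rotation":[0,0,0],"jaw":0}]'| grep -E "tool_pos|force"
```

```text
tool_pos: [0.5605, 0.1125, 0.0235]
contact_force: [0.2, -0.8, -0.2]
grasp_force: 0.0
tool_pos: [0.5631, 0.1124, 0.023]
contact_force: [0.1, -0.8, -0.1]
grasp_force: 0.0
```

```bash
for i in 1 2 3; do python3 -m handwheel '[{"offset":[0.004,0,0],"rotation":[0,0,0],"jaw":0},{"offset":[0.006,0,0],"rotation":[0,0,0],"jaw":0},{"offset":[0.006,0,0],"rotation":[0,0,0],"jaw":0}]'| grep -E "tool_pos|contact"; done
python3 - <<'E'
from h import *
im,d=snapshot("scene");cv2.imwrite("pics/c12.png",cv2.resize(im[165:225,255:335],(800,600),interpolation=cv2.INTER_CUBIC))
E
```

```text
tool_pos: [0.5655, 0.1126, 0.0231]
contact_force: [0.2, -0.3, -0.2]
tool_pos: [0.5663, 0.1125, 0.0228]
contact_force: [-4.7, -1.3, 4.3]
tool_pos: [0.5661, 0.1125, 0.0226]
contact_force: [-11.6, -0.0, 10.3]
```

View pics/c12.png

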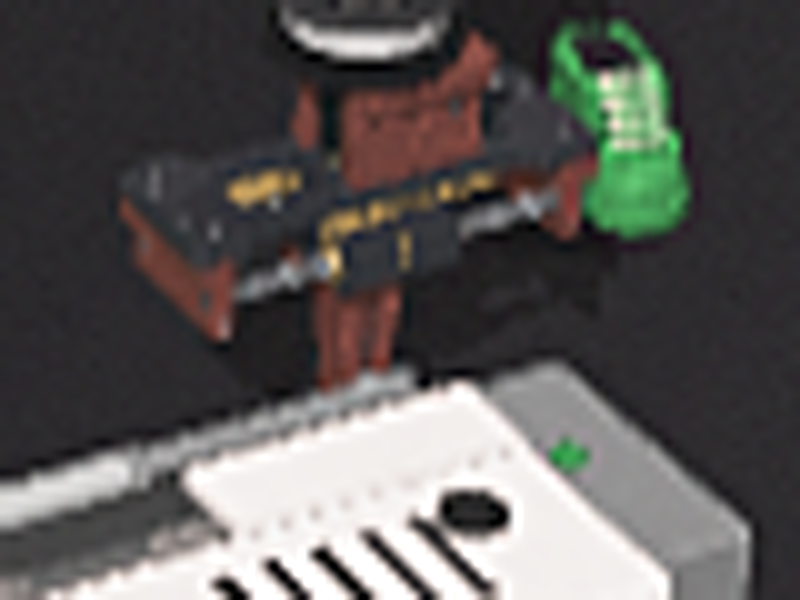

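```bash
python3 -m handwheel '[{"offset":[0.004,0,0],"rotation":[0,0,0],"jaw":0},{"offset":[0.004,0,0],"rotation":[0,0,0],"jaw":0}]'| grep -E "tool_pos|contact"
python3 -m handwheel '[{"offset":[-0.03,0,0],"rotation":[0,0,0],"jaw":0},{"offset":[-0.08,0,0],"rotation":[0,0,0],"jaw":0},{"offset":[-0.15,0,0],"rotation":[0,0,0],"jaw":0},{"offset":[-0.15,0,0],"rotation":[0,0,0],"jaw":0}]'| grep -E "tool_pos|contact"
python3 -m handwheel '[{"offset":[0,0,-0.12],"rotation":[0,0,0],"jaw":0},{"offset":[0,0,-0.24],"rotation":[0,0,0],"jaw":0},{"offset":[0,0,-0.36],"rotation":[0,0,0],"jaw":0},{"offset":[0,0,-0.48],"rotation":[0,0,0],"jaw":0},{"offset":[0,0,-0.6],"rotation":[0,0,0],"jaw":0}]'| grep -E "tool_pos|contact"
for i in 1 2; do python3 -m handwheel '[{"offset":[-0.1,0.6,0],"rotation":[0,0,0],"jaw":0},{"offset":[-0.1,0.6,0],"rotation":[0,0,0],"jaw":0},{"offset":[-0.1,0.6,0],"rotation":[0,0,0],"jaw":0},{"offset":[-0.1,0.6,0],"rotation":[0,0,0],"jaw":0},{"offset":[-0.1,0.6,0],"rotation":[0,0,0],"jaw":0}]'| grep -E "time|tool_pos|contact"; done
python3 - <<'E'
from h import *
im,d=snapshot("top");z=np.load("top0.npz")
for dd in(z["d"],d):
    P,u,v=pts("top",dd)
    w=(abs(P[:,1]-.1115)<.016)&(P[:,0]>.52)&(P[:,0]<.606)&(P[:,2]>.06)&(P[:,2]<.088)
    print("knob",w.sum(),np.percentile(P[w,0],[2,98]))
    for y0 in (-.005,-.262):
        w=(abs(P[:,1]-y0)<.03)&(P[:,0]>.60)&(P[:,0]<.70)&(P[:,2]<.2)
        A=np.c_[P[w,0],np.ones(w.sum())];c=np.linalg.lstsq(A,P[w,2],rcond=None)[0]
        print(y0,w.sum(),np.degrees(np.arctan(c[0])).round(2),(c[0]*.65+c[1]).round(4))
    w=(abs(P[:,1]+.132)<.05)&(P[:,0]>.69)&(P[:,0]<.735)&(P[:,2]>.155);print("bar",np.median(P[w],0) if w.any() else 0)
for t in("tape_roll","glue_bottle","paint_cup"):
    for r in outline_of("top",t)[:1]: print(t,np.round(r["centre"]),np.median(pts("top",d,r["mask"])[0],0).round(3))
cv2.imwrite("pics/end.png",cv2.resize(im,(800,600)))
E
```

```text
tool_pos: [0.566, 0.1125, 0.0224]
contact_force: [-16.3, -0.8, 13.2]
tool_pos: [0.5084, 0.1122, 0.0227]
contact_force: [0.4, 0.0, -0.3]
tool_pos: [0.5126, 0.1123, 0.2657]
contact_force: [0.6, 0.7, 0.3]
time_s: 66.65
tool_pos: [0.472, -0.1306, 0.2638]
contact_force: [1.0, -0.1, 0.2]
time_s: 67.15
tool_pos: [0.4317, -0.3709, 0.2637]
contact_force: [0.8, -0.4, 0.5]
knob 64 [0.57832206 0.60517083]
-0.005 630 45.53 0.1187
-0.262 628 45.41 0.1181
bar [ 0.70947802 -0.1308747   0.18143143]
knob 61 [0.57900412 0.60486763]
-0.005 615 44.32 0.116
-0.262 608 44.37 0.1155
bar [ 0.71193093 -0.1344052   0.17858987]
tape_roll [363. 254.] [ 0.314 -0.388  0.046]
paint_cup [168. 143.] [0.745 0.314 0.043]
```

View pics/end.png

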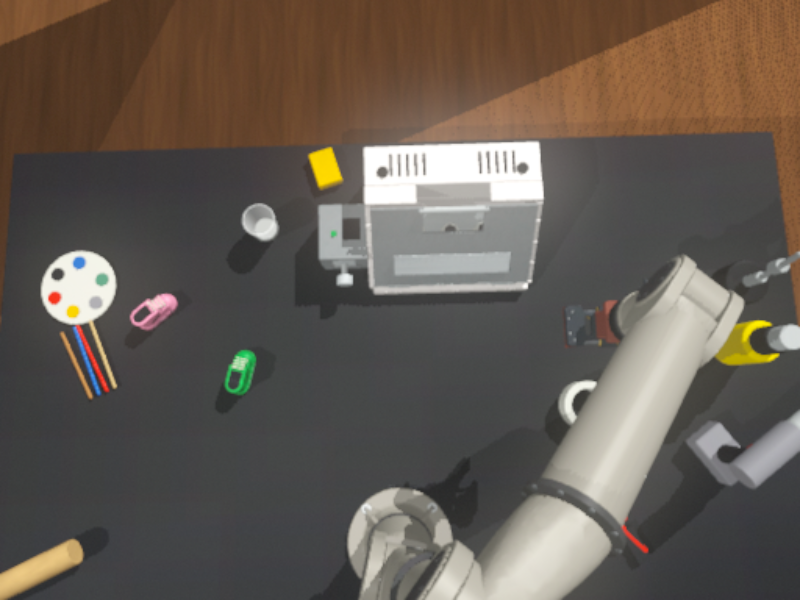

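The knob is home at (345,280), the hatch is shut, the side objects are where they were, and the robot touches nothing. Handing in.

```bash
python3 -c "
from plant import job
print(job.finish_job())"
```

```text
the job is handed in; nothing more can be done
None
```

The job is handed in: knob pulled out, hatch opened, all three white trainers stood on their soles in the dryer with toes to the hatch (highest pinch reading 10.4 N), hatch shut, then knob pushed home; while shutting, the fingers briefly pressed the hatch bar against its stop with about 57 N, and the final picture showed the tape roll and paint cup unmoved but the glue bottle hidden behind the arm.

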